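# Lay out turned parts under the bench magnifier

### The arm

A 6-joint arm with a two-finger parallel gripper is mounted at the origin on the work surface. World frame = base frame: x ahead of the robot, y to its left, z up, the work surface at z = 0. Lengths are in mm, angles in rad, forces in N, time in s.
With the tool pointing down it reaches from about 350 to 975 mm from the base axis. Payload 7.1 kg.
Tool frame: the origin (TCP) lies midway between the tips of the shut fingers; the grasp point (between the pads) lies 19 mm behind it; z points along the fingers, y is the line along which they close (so a half turn about z gives the same grasp; the last joint's range is limited). The gripper opens to 88 mm and grips with 3 to 60 N. Pads are 20 mm wide; open, the fingers measure 115 mm over their backs; the gripper's body (75 mm by 178 mm) begins 61 mm behind the grasp point.
Start: joints at [-1.273, 0.423, 1.63, -0, 1.089, -0.019], TCP at [194.722, -593.875, 199.075] pointing down, gripper open.
Joint ranges: [-3, 3], [-0.9, 2.11], [0.09, 2.58], [-1.31, 4.45], [0.11, 2.69], [-2.54, 2.54]. Speed limits (rad/s): [2.39, 2.39, 3.01, 3.14, 3.14, 3.14].

### API

Orientations are given as a rotation vector (axis times angle).
In Python, from workcell import ctrl gives the robot as it stands.
- The arm moves only by the shell command python3 -m pendant 'ROWS'. ROWS is a JSON object of lists of equal length, an entry for each row: "grip": the opening, from -1 (shut) to 1 (fully open); "linear": the shift along the tool's x, y, z in mm, a list of three; "angular": the turn, a rotation vector about the tool's x, y, z in rad, a list of three. In form: {"grip": [grip, ...], "linear": [[tx, ty, tz], ...], "angular": [[ax, ay, az], ...]}. A call has 1 to 12 rows; each row shifts and turns the commanded pose from where the row before left it, along the tool's axes as they then stand; what a row does not reach is not made up. A row lasts 1/12 s, in which the tool goes at most 41.7 mm and 7.16 degrees, less where a joint would pass 70% of its speed; a pose out of reach is approached as far as the arm can. A call with a gripper value outside its range is refused whole. The fingers move at their own pace and stop on an object; the grip force is fixed at half the most. Time passes only in rows, so rows that do not move let the fingers close. It gives the time, the measured TCP pose, the force, the opening and the grip force at its end, in the units of the state.
- ctrl.get_obs(): the state, without advancing time (a new reading comes with each control period).
- ctrl.get_image(name): name is "scene" or "top"; returns the picture (384x512x3 uint8, red, green, blue); there is no depth.
- ctrl.camera_params(name): a dict with "vfov" (degrees; the focal length in pixels is half the picture's height over the tangent of half this angle, whatever the lens; pixels are square), "cx", "cy" (the principal point, pixels), "R" (3x3) and "t" (3): a world point X has camera coordinates R X + t. Camera axes: x right, y down, z forward; pixel columns grow to the right and rows downward; lengths in mm; the calibration is good to about 2 mm. A picture is of the moment at which its call begins. camera_params takes no time and is no camera call.
- ctrl.close_job(): hands the job in; it is judged then, once.
The state is a dict: "t": time; "qpos": joint angles; "qvel": joint speeds; "joint_torque": joint torques, N m; "ee_pos": TCP position; "orientation": TCP orientation; "ft_force": force on the tool from outside, world axes, zero at the start; "moment": the same for the moment, N m; "width": finger opening in mm; "grasp_force": force on a finger pad.
Only numpy, scipy, OpenCV 4.12 (cv2) and the standard library are available. Lean on these libraries where they do the work, as an engineer would, in place of code of your own. Each camera call takes 0.05 s, during which the arm holds its last target. There are 200 camera calls.

### The job

Get the batch ready for inspection under the magnifier: swing the lamp arm to the left until its head is fully clear of the compartment tray, move the knurling tool that was left across the tray onto the rubber mat, and set every white gear blank in the tray's row nearer the robot and every steel sleeve in the far row, one to a compartment, flat on the floor of the tray, the way up they stand now. Then swing the lens back over the middle of the tray; leave the other things on the bench where they are.

Things in the scene. Friction and masses are not known exactly. Their poses are not given: they have to be found in the camera images.
- lamp_arm (a joint): angle (rad) of the magnifier lamp's horizontal arm about its upright post; it starts near 0 with the lens over the tray, and grows as the arm swings clockwise seen from above, to the robot's left; stops at -0.35 and 1.65. A stiff hinge: it stays where it is left and takes 1 to 2 N at the grip to move
- lens (a point): centre of the underside of the magnifier head, a white ring 172 mm across and 30 mm thick around a clear lens, 216 mm above the bench, carried at the end of the arm; its frame turns with the arm, x pointing level from here to the axis of the post (30 mm thick, base 150 mm across), 250 mm away
- lamp_grip (a point): black upright hand grip, on the side away from the post, 323 mm from the post's axis, on the head's outer rim, a round peg 22 mm in diameter that stands from 246 to 292 mm above the bench with free air around it; this point is on its axis, 270 mm above the bench. Can be pinched from above with the gripper at any yaw, and turns in the fingers as the arm swings
- tray: flat aluminium tray with a black rubber floor, fixed to the bench, 180 x 268 mm and 16 mm high, floor 4 mm thick, divided by 4 mm walls (12 mm above the floor) into 2 rows of 3 compartments, each 84 x 84 mm. Origin: centre of the underside, x pointing away from the robot, y along the rows. Compartment centres: x = -44 mm (near row) and +44 mm (far row), y = -88, 0 and +88 mm
- knurl: steel knurling tool, 159 mm long, 16 mm high, lying flat: shank 16 x 16 mm (x = -80 to +30 mm), then a head 34 mm wide (to x = +62 mm) and two small wheels. It starts across the tray, on top of the 16 mm high walls. Origin on the underside, 80 mm from the shank's free end, x towards the wheels; balance point near x = +8 mm. About 280 g
- mat: black rubber tool mat fixed on the bench at the robot's left, 110 x 190 x 3 mm, 190 mm along its y. Origin: centre of its underside, z up
- blank0: white nylon gear blank: a disc 64 mm in diameter and 20 mm thick with a round hub (34 mm diameter, 22 mm tall) standing up from its middle, 42 mm high overall, about 100 g; starts on the bench hub up and is gripped by the hub. Origin: centre of its underside, z up. May be absent
- blank1: white nylon gear blank: a disc 64 mm in diameter and 20 mm thick with a round hub (34 mm diameter, 22 mm tall) standing up from its middle, 42 mm high overall, about 100 g; starts on the bench hub up and is gripped by the hub. Origin: centre of its underside, z up. May be absent
- blank2: white nylon gear blank: a disc 64 mm in diameter and 20 mm thick with a round hub (34 mm diameter, 22 mm tall) standing up from its middle, 42 mm high overall, about 100 g; starts on the bench hub up and is gripped by the hub. Origin: centre of its underside, z up. May be absent
- sleeve0: turned steel flanged sleeve: a round flange 62 mm in diameter and 10 mm thick with a tube (38 mm outside diameter, 24 mm bore) standing up from it, 55 mm high overall, about 380 g; starts on the bench flange down and is gripped by the tube. Origin: centre of its underside, z up. May be absent
- sleeve1: turned steel flanged sleeve: a round flange 62 mm in diameter and 10 mm thick with a tube (38 mm outside diameter, 24 mm bore) standing up from it, 55 mm high overall, about 380 g; starts on the bench flange down and is gripped by the tube. Origin: centre of its underside, z up. May be absent
- sleeve2: turned steel flanged sleeve: a round flange 62 mm in diameter and 10 mm thick with a tube (38 mm outside diameter, 24 mm bore) standing up from it, 55 mm high overall, about 380 g; starts on the bench flange down and is gripped by the tube. Origin: centre of its underside, z up. May be absent
- feeler_case: flat brass feeler-gauge case, 100 x 24 x 14 mm, lying on the bench; origin at the centre of its underside, x along its length. Bystander
- torque_handle: scuffed green torque handle, 34 mm thick grip with a steel shank, 180 mm long, lying on the bench; origin on the underside, 83 mm from the grip's blunt end, x towards the shank's tip. Bystander
- square: small engineer's square, 100 mm dark stock with a 140 mm steel blade, lying flat; origin at the middle of the stock's underside. Bystander
- insert_box: closed grey plastic insert box, 90 x 62 x 22 mm; origin at the centre of its underside. Bystander
- paste_tin: round aluminium paste tin, 64 mm in diameter, 45 mm high, standing; origin at the centre of its underside. Bystander
Things that resemble listed ones, but are neither listed nor needed, are in the scene too. Leave any blue or yellow look-alike of the sleeve1 alone.

How it is judged:
By the outcome, as a careful person would: the job done as asked, in the order asked, and still so for the second after the job is handed in, with the robot touching nothing.
Of blank0, blank1, blank2, sleeve0, sleeve1, sleeve2 only 4 to 6 are there at a start; the rules pass over those that are not, and their reading is None.
At some moment in a run one of blank0, blank1, blank2, sleeve0, sleeve1, sleeve2, knurl may be knocked a few centimetres aside while the robot is not near it.
It also fails if it takes over 210 s, if anything falls off the work surface, if the arm or the gripper's body presses on something with over 40 N, if the wrist force passes 120 N, or if a joint passes its speed limit or range.

## Working session

There is one attempt and no reset: what is moved stays moved. The work goes in short steps, Python scripts to look and compute and a shell command to move; the robot and the scene stay as the last step left them, time stands still between calls to the robot, and variables do not carry over. Pictures are saved under pics/ and viewed, at most 14 in all, crops included, and the job is handed in when it is done.

```bash
ls; mkdir -p pics
python3 - <<'E'
from workcell import ctrl
import cv2
for n in("scene","top"):
    im=ctrl.get_image(n); cv2.imwrite(f"pics/{n}0.png",cv2.resize(im[...,::-1],(800,600),interpolation=cv2.INTER_CUBIC))
    cv2.imwrite(f"pics/{n}0raw.png",im[...,::-1])
    print(n,ctrl.camera_params(n))
print(ctrl.get_obs())
E
```

```text
pics
scene {'vfov': 45.51123655535791, 'cx': 250.18651859945948, 'cy': 192.3574496218177, 'R': array([[ 0.80214461,  0.59712512, -0.00237021],
       [ 0.43332168, -0.58482209, -0.68572257],
       [-0.41084832,  0.5490216 , -0.72785915]]), 't': array([-412.83575887,  -94.29976373, 1835.70972461])}
top {'vfov': 42.97096379336282, 'cx': 256.25896618979124, 'cy': 193.8042146256121, 'R': array([[-2.74179393e-02, -9.99624055e-01,  7.70547448e-05],
       [-9.90219716e-01,  2.71494458e-02, -1.36849631e-01],
       [ 1.36796091e-01, -3.82843601e-03, -9.90591829e-01]]), 't': array([7.57736658e-01, 5.34912092e+02, 1.50700873e+03])}
{'t': 0.1, 'qpos': array([-1.27299788e+00,  4.23750260e-01,  1.63062542e+00, -3.32051783e-05,
        1.08860934e+00, -1.90148000e-02]), 'qvel': array([-0.00136325, -0.00073781, -0.00228891, -0.00166881,  0.00044616,
        0.00010728]), 'joint_torque': array([ 6.43356252e-04, -5.45610988e+01, -2.74324125e+01,  6.45754253e-02,
        1.88189844e-02,  1.87843703e-06]), 'ee_pos': array([ 194.55789677, -593.36925907,  198.3836484 ]), 'orientation': array([-3.10089815e+00, -4.95377504e-01,  3.49473555e-04]), 'ft_force': array([ 0.16685258,  0.5857695 , -0.04125081]), 'moment': array([-0.00813292, -0.02236229,  0.01331568]), 'grasp_force': 0.0, 'width': 87.8416778038926}
```

View pics/scene0.png

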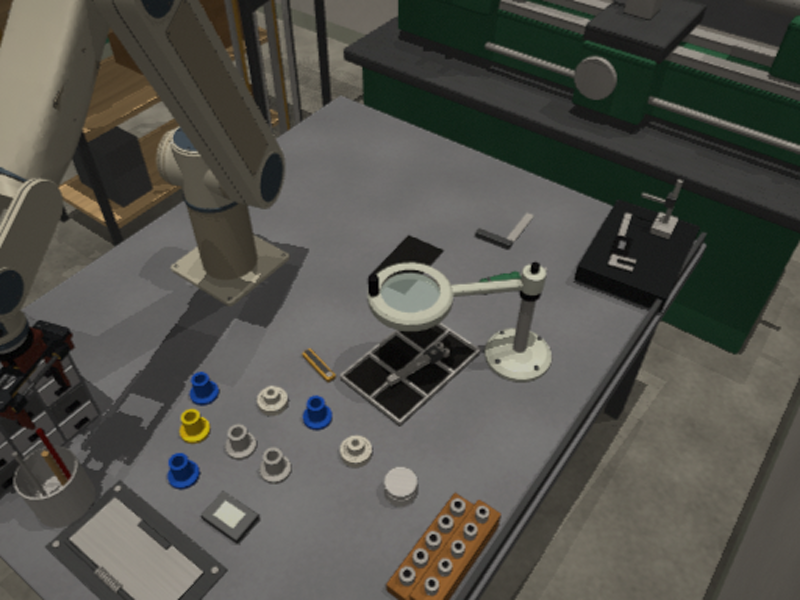

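View pics/top0.png

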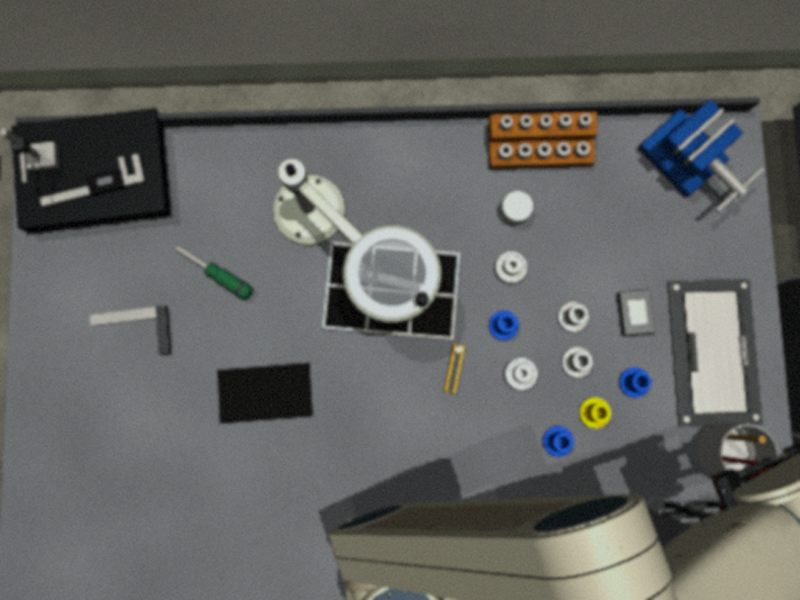

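The scene view (800x600) shows the lens at (410,295) with its grip at (374,285). The white blanks are at (272,398) and (356,449), and the steel sleeves at (240,440) and (275,463). Blue and yellow look-alikes are at (203,388), (317,411), (183,469) and (194,425). The knurl lies in the tray at about (420,365).

The top view shows the blanks at (512,266) and (521,373), the sleeves at (574,316) and (577,361), the paste tin at (517,207), the mat at (265,392) and the grip at (422,298).

```bash
cat > h.py <<'E'
import numpy as np,cv2
from workcell import ctrl
from scipy.spatial.transform import Rotation as Ro
def cam(n):
    p=ctrl.camera_params(n); f=192/np.tan(np.radians(p["vfov"]/2)); return p,f
def ray(n,u,v,z):
    "raw pixel -> world point on plane z"
    p,f=cam(n); R=p["R"];c=-R.T@p["t"]; d=R.T@[(u-p["cx"])/f,(v-p["cy"])/f,1]
    return c+d*(z-c[2])/d[2]
def proj(n,X):
    p,f=cam(n); x=p["R"]@np.array(X)+p["t"]; return np.array([p["cx"]+f*x[0]/x[2],p["cy"]+f*x[1]/x[2]])
def pose():
    o=ctrl.get_obs(); M=Ro.from_rotvec(o["orientation"]).as_matrix()
    return o["ee_pos"],M,o
def go(target,yaw=None):
    "remaining shift in tool axes and turn about tool z; yaw=world direction of tool y (mod pi)"
    p,M,o=pose(); d=M.T@(np.array(target)-p); out=["lin",d.round(1)]
    y=np.arctan2(M[1,1],M[0,1]); 
    if yaw is not None:
        a=(yaw-y+np.pi/2)%np.pi-np.pi/2; out+=["az",round(-a,3)]
    print(*out,"tcp",p.round(1),"yaw",round(y,3),"q6",o["qpos"][5].round(2),"w",o["width"].round(1),"t",round(o["t"],2),"F",o["ft_force"].round(1)); return d
E
python3 - <<'E'
from h import *
k=.64
def T(u,v,z): return ray("top",u*k,v*k,z).round(0)
def S(u,v,z): return ray("scene",u*k,v*k,z).round(0)
print("grip",T(423,297,292),S(374,276,292))
print("post top",T(291,170,300),S(535,267,300),"base",T(309,209,5),S(518,354,8))
print("lens",T(392,273,246),S(410,290,246))
print("blankA",T(512,264,42),S(356,441,42),"B",T(521,371,42),S(272,391,42))
print("slA",T(574,312,55),S(275,454,55),"slB",T(577,357,55),S(239,431,55))
print("mat",T(265,392,3),[T(*c,3) for c in((217,371),(309,364),(312,415),(222,423))])
print("tray",[T(*c,16) for c in((332,243),(461,252),(457,338),(323,328))])
print("trayS",[S(*c,16) for c in((341,376),(402,419),(481,351))])
print("yel",T(596,410,55),"blue",T(504,322,55),T(635,379,55),T(558,438,55))
print("tin",T(517,205,45),"feeler",T(455,370,14))
p,M,o=pose();print(M.round(2))
im=cv2.imread("pics/top0raw.png")[140:230,190:310];cv2.imwrite("pics/c1.png",cv2.resize(im,(792,594),interpolation=cv2.INTER_CUBIC))
E
```

```text
grip [508. -51. 292.] [508. -45. 292.]
post top [734. 169. 300.] [750. 155. 300.] base [744. 173.   5.] [744. 174.   8.]
lens [559.   0. 246.] [561.   2. 246.]
blankA [ 607. -243.   42.] [ 606. -239.   42.] B [ 390. -250.   42.] [ 388. -249.   42.]
slA [ 504. -360.   55.] [ 504. -362.   55.] slB [ 414. -361.   55.] [ 410. -367.   55.]
mat [364. 267.   3.] [array([409., 365.,   3.]), array([418., 177.,   3.]), array([315., 172.,   3.]), array([304., 354.,   3.])]
tray [array([667., 125.,  16.]), array([ 640., -142.,   16.]), array([ 462., -127.,   16.]), array([490., 146.,  16.])]
trayS [array([ 466., -118.,   16.]), array([ 639., -129.,   16.]), array([675., 125.,  16.])]
yel [ 309. -392.   55.] blue [ 488. -219.   55.] [ 368. -473.   55.] [ 257. -314.   55.]
tin [ 730. -258.   45.] feeler [ 397. -121.   14.]
[[ 0.95  0.31 -0.  ]
 [ 0.31 -0.95  0.  ]
 [-0.   -0.   -1.  ]]
```

View pics/c1.png

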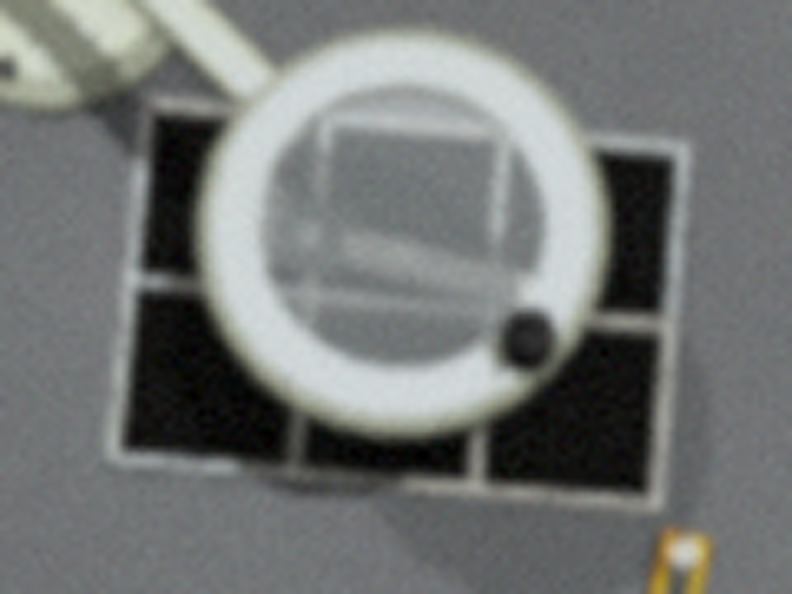

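The close-up shows the knurl under the lens, running across the middle wall, with the peg at crop (527,340), the lens centre at (400,232) and the steel head end at about (310,235). The two views agree within a few mm: post axis at (744,173), peg at (508,-49). First I lift clear and square up the tool.

```bash
python3 -m pendant '{"grip":[1,1,1,1,1,1,1,1],"linear":[[0,0,-34],[0,0,-34],[0,0,-34],[0,0,-34],[0,0,0],[0,0,0],[0,0,0],[0,0,0]],"angular":[[0,0,0],[0,0,0],[0,0,0],[0,0,0],[0,0,0.105],[0,0,0.105],[0,0,0.105],[0,0,0]]}'; python3 -c "
from h import *
go([508,-49,330],-np.pi/2)"
```

```text
t: 0.77
ee_pos: [194.7, -593.7, 334.9]
orientation: [-3.141, 0.003, 0.0]
ft_force: [-1.3, 0.3, 0.1]
width: 87.7
grasp_force: 0.0Traceback (most recent call last):
  File "<string>", line 3, in <module>
    go([508,-49,330],-np.pi/2)
    ~~^^^^^^^^^^^^^^^^^^^^^^^^
  File "h.py", line 21, in go
    print(*out,"tcp",p.round(1),"yaw",round(y,3),"q6",o["qpos"][5].round(2),"w",o["width"].round(1),"t",round(o["t"],2),"F",o["ft_force"].round(1)); return d
                                                                                ^^^^^^^^^^^^^^^^
AttributeError: 'float' object has no attribute 'round'
```

```bash
sed -i 's/o\["width"\].round(1)/round(float(o["width"]),1)/' h.py
python3 -m pendant '{"grip":[1,1,1,1,1,1,1,1,1,1,1,1],"linear":[[20,-34,0],[20,-34,0],[20,-34,0],[20,-34,0],[20,-34,0],[20,-34,0],[20,-34,0],[20,-34,0],[20,-34,0],[20,-34,0],[20,-34,0],[20,-34,0]],"angular":[[0,0,0],[0,0,0],[0,0,0],[0,0,0],[0,0,0],[0,0,0],[0,0,0],[0,0,0],[0,0,0],[0,0,0],[0,0,0],[0,0,0]]}'; python3 -c "
from h import *
go([508,-49,330],-np.pi/2)"
```

```text
t: 1.77
ee_pos: [434.4, -183.5, 335.0]
orientation: [-3.142, -0.008, 0.0]
ft_force: [0.5, -1.1, -0.3]
width: 87.8
grasp_force: 0.0
lin [  74.4 -134.2    4.9] az 0.005 tcp [ 434.4 -183.5  335. ] yaw -1.565 q6 1.14 w 87.8 t 1.77 F [ 0.5 -1.1 -0.3]
```

```bash
python3 -m pendant '{"grip":[1,1,1,1,1,1,1,1,1],"linear":[[18.5,-33.5,0],[18.5,-33.5,0],[18.5,-33.5,0],[18.5,-33.5,0],[0,0,0],[0,0,20],[0,0,20],[0,0,20],[0,0,21]],"angular":[[0,0,0],[0,0,0],[0,0,0],[0,0,0],[0,0,0],[0,0,0],[0,0,0],[0,0,0],[0,0,0]]}'; python3 -m pendant '{"grip":[1,-1,-1,-1,-1,-1,-1,-1,-1,-1],"linear":[[0,0,0],[0,0,0],[0,0,0],[0,0,0],[0,0,0],[0,0,0],[0,0,0],[0,0,0],[0,0,0],[0,0,0]],"angular":[[0,0,0],[0,0,0],[0,0,0],[0,0,0],[0,0,0],[0,0,0],[0,0,0],[0,0,0],[0,0,0],[0,0,0]]}'; python3 -c "
from h import *
go([508,-49,253],-np.pi/2)
P=np.array([744,173]);a0=np.arctan2(-222,-236)
c=np.array([508,-49.]);
for i in range(1,25):
    a=a0-1.45*i/24; n=P+323*np.array([np.cos(a),np.sin(a)]); c0=P+323*np.array([np.cos(a0-1.45*(i-1)/24),np.sin(a0-1.45*(i-1)/24)]);d=n-c0; print('[%.1f,%.1f,0],'%(d[0],-d[1]),end='')
"
```

```text
t: 2.52
ee_pos: [507.5, -51.4, 253.1]
orientation: [3.141, 0.009, -0.0]
ft_force: [-0.4, -0.1, 0.1]
width: 88.3
grasp_force: 0.0
t: 3.35
ee_pos: [507.8, -51.3, 254.2]
orientation: [-3.142, -0.003, -0.0]
ft_force: [-0.3, -0.6, -0.7]
width: 31.3
grasp_force: 0.0
lin [ 0.3 -2.3  1.2] az 0.002 tcp [507.8 -51.3 254.2] yaw -1.569 q6 1.44 w 31.3 t 3.35 F [-0.3 -0.6 -0.7]
[-12.9,-14.6,0],[-12.0,-15.4,0],[-11.1,-16.1,0],[-10.1,-16.7,0],[-9.1,-17.3,0],[-8.0,-17.8,0],[-6.9,-18.2,0],[-5.8,-18.6,0],[-4.7,-18.9,0],[-3.5,-19.2,0],[-2.3,-19.4,0],[-1.2,-19.5,0],[0.0,-19.5,0],[1.2,-19.5,0],[2.4,-19.4,0],[3.5,-19.2,0],[4.7,-18.9,0],[5.8,-18.6,0],[6.9,-18.2,0],[8.0,-17.8,0],[9.1,-17.3,0],[10.1,-16.7,0],[11.1,-16.1,0],[12.0,-15.4,0],
```

```bash
python3 -m pendant '{"grip":[-1,-1,-1,-1],"linear":[[0,0,0],[0,0,0],[0,0,0],[0,0,0]],"angular":[[0,0,0],[0,0,0],[0,0,0],[0,0,0]]}'; python3 -m pendant '{"grip":[-1,-1,-1,-1,-1,-1],"linear":[[-12.9,-14.6,0],[-12,-15.4,0],[-11.1,-16.1,0],[-10.1,-16.7,0],[-9.1,-17.3,0],[-8,-17.8,0]],"angular":[[0,0,0],[0,0,0],[0,0,0],[0,0,0],[0,0,0],[0,0,0]]}'
```

```text
t: 3.68
ee_pos: [508.2, -50.8, 254.1]
orientation: [-3.141, -0.003, -0.001]
ft_force: [3.9, 4.8, -1.1]
width: 21.2
grasp_force: 30.0
t: 4.18
ee_pos: [441.5, 45.2, 253.9]
orientation: [3.138, 0.002, -0.007]
ft_force: [-8.0, -7.5, 6.4]
width: 20.9
grasp_force: 30.0
```

```bash
python3 -m pendant '{"grip":[-1,-1,-1,-1,-1,-1,-1,-1,-1],"linear":[[-6.5,-18.2,0],[-5,-18.6,0],[-4,-18.9,0],[-3,-19.2,0],[-2,-19.4,0],[-1,-19.5,0],[0,-19.5,0],[1.2,-19.5,0],[2.4,-19.4,0]],"angular":[[0,0,0],[0,0,0],[0,0,0],[0,0,0],[0,0,0],[0,0,0],[0,0,0],[0,0,0],[0,0,0]]}'; python3 -m pendant '{"grip":[-1,-1,-1,-1,-1,-1,-1,-1,-1,-1],"linear":[[3.5,-19.2,0],[4.7,-18.9,0],[5.8,-18.6,0],[6.9,-18.2,0],[8,-17.8,0],[9.1,-17.3,0],[10.1,-16.7,0],[11.1,-16.1,0],[12,-15.4,0],[0,0,0]],"angular":[[0,0,0],[0,0,0],[0,0,0],[0,0,0],[0,0,0],[0,0,0],[0,0,0],[0,0,0],[0,0,0],[0,0,0]]}'
```

```text
t: 4.93
ee_pos: [424.3, 218.4, 253.7]
orientation: [3.139, 0.002, -0.005]
ft_force: [-3.0, -2.8, 0.8]
width: 21.4
grasp_force: 30.0
t: 5.77
ee_pos: [498.3, 378.9, 253.5]
orientation: [-3.141, -0.004, -0.0]
ft_force: [-0.3, 0.6, 1.4]
width: 21.5
grasp_force: 30.0
```

```bash
python3 -m pendant '{"grip":[1,1,1,1,1,1,1,1,1,1],"linear":[[0,0,0],[0,0,0],[0,0,0],[0,0,0],[0,0,-20],[0,0,-25],[0,0,-30],[0,0,-30],[0,0,0],[0,0,0]],"angular":[[0,0,0],[0,0,0],[0,0,0],[0,0,0],[0,0,0],[0,0,0],[0,0,0],[0,0,0],[0,0,0],[0,0,0]]}'
python3 - <<'E'
from h import *
a=ctrl.get_image("top")[...,::-1];cv2.imwrite("pics/top1raw.png",a)
b=ctrl.get_image("scene")[...,::-1];cv2.imwrite("pics/scene1raw.png",b)
cv2.imwrite("pics/top1.png",cv2.resize(a[120:330,190:470],(800,600),interpolation=cv2.INTER_CUBIC))
cv2.imwrite("pics/scene1.png",cv2.resize(b[180:340,90:330],(800,533),interpolation=cv2.INTER_CUBIC))
E
```

```text
t: 6.6
ee_pos: [497.7, 377.0, 361.5]
orientation: [-3.139, -0.002, -0.006]
ft_force: [0.2, -0.1, 0.0]
width: 84.5
grasp_force: 0.0
```

View pics/top1.png

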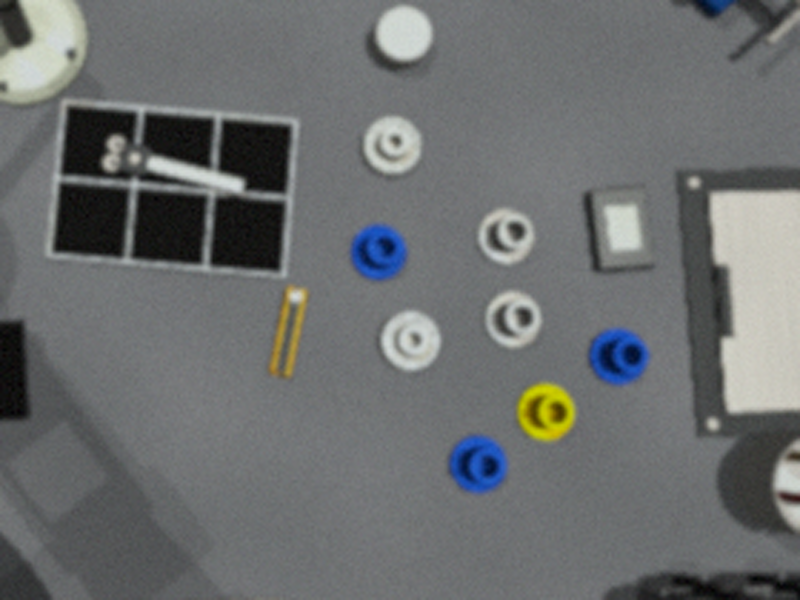

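View pics/scene1.png

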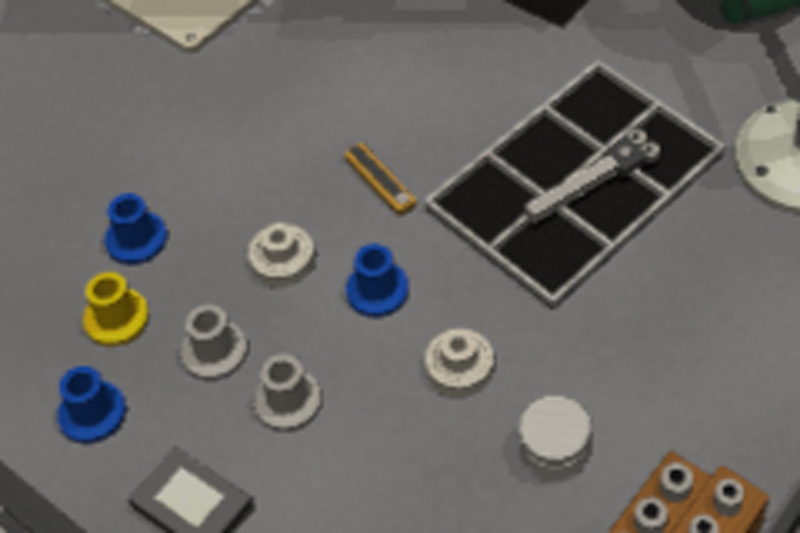

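The top crop shows the knurl with its wheels at (112,155) and its shank end at (243,186). The blanks are at (392,145) and (410,340), the sleeves at (506,236) and (514,320). The blue copies are at (378,252), (478,464) and (618,356), and the yellow one at (546,411). The scene crop shows the white hubbed discs at (281,250) and (459,357) and the grey tubes at (213,340) and (287,390). The paste tin at (555,430) has no hub. The white hubbed discs and grey flanged tubes fit the blanks and sleeves, and there are two of each.

```bash
cat > m.py <<'E'
from h import *
def blobs(n,im):
    "bright low-saturation blobs in the raw BGR picture"
    hsv=cv2.cvtColor(im,cv2.COLOR_BGR2HSV)
    m=((hsv[...,2]>135)&(hsv[...,1]<60)).astype(np.uint8)
    m=cv2.morphologyEx(m,cv2.MORPH_CLOSE,np.ones((5,5)))
    cs,_=cv2.findContours(m,cv2.RETR_EXTERNAL,cv2.CHAIN_APPROX_NONE)
    return m,[c for c in cs if 120<cv2.contourArea(c)<900]
E
python3 - <<'E'
from m import *
im=cv2.imread("pics/top1raw.png")
m,cs=blobs("top",im)
for c in cs:
    (u,v),r=cv2.minEnclosingCircle(c)
    rr=cv2.minAreaRect(c)
    if 190<u<470 and 120<v<330: print("top",np.round([u,v,r],1),"z10",ray("top",u,v,10)[:2].round(),"z20",ray("top",u,v,20)[:2].round(),"rect",np.round(rr[1],1))
T=lambda x,y,z:ray("top",190+x*.35,120+y*.35,z)[:2].round(1)
S=lambda x,y,z:ray("scene",90+x*.3,180+y*.3,z)[:2].round(1)
print("tray",t:=[T(*c,16) for c in((63,101),(298,121),(286,275),(49,256))],np.mean(t,0))
print("trayS",t:=[S(*c,16) for c in((598,63),(722,148),(554,304),(428,203))],np.mean(t,0))
print("knurl T end",T(243,186,32),"head",T(110,155,32),"neck",T(148,160,32)," S end",S(532,210,32),"head",S(646,144,32))
print("hubs A",T(396,142,42),S(459,345,42),"B",T(414,338,42),S(280,240,42))
print("tubes A",T(513,233,55),S(284,370,55),"B",T(519,317,55),S(208,321,55))
E
```

```text
top [469. 289.  15.] z10 [ 219. -673.] z20 [ 220. -668.] rect [22.6 21.9]
top [333.6 238.6  10.8] z10 [ 388. -256.] z20 [ 387. -254.] rect [20.5 19.8]
top [369.5 231.1  10.2] z10 [ 409. -371.] z20 [ 408. -369.] rect [19.1 19.1]
top [366.9 202.   10.1] z10 [ 502. -369.] z20 [ 501. -366.] rect [19.2 19.2]
top [407.7 199.2  10. ] z10 [ 508. -500.] z20 [ 506. -497.] rect [18.  13.8]
top [327.1 170.1  10.5] z10 [ 610. -246.] z20 [ 608. -244.] rect [20. 20.]
top [331.2 130.8  10.1] z10 [ 740. -265.] z20 [ 737. -264.] rect [19. 19.]
tray [array([667.4, 125.9]), array([ 637. , -139.9]), array([ 462.4, -119.8]), array([491. , 144.2])] [564.45   2.6 ]
trayS [array([495.4, 145.5]), array([671. , 123.7]), array([ 643.3, -140.1]), array([ 467. , -118.2])] [569.175   2.725]
knurl T end [561.7 -74.5] head [600.8  72.9] neck [594.   30.6]  S end [565.4 -71.3] head [609.9  68.9]
hubs A [ 605.  -245.7] [ 608.9 -243.3] B [ 387.4 -254.9] [ 392.4 -254.8]
tubes A [ 498.1 -366.5] [ 502.8 -364.9] B [ 406.4 -367.6] [ 409.9 -368.8]
```

```bash
python3 -m pendant '{"grip":[1,1,1,1,1,1,1,1,1,1],"linear":[[9,36.6,0],[9,36.6,0],[9,36.6,0],[9,36.6,0],[9,36.6,0],[9,36.6,0],[9,36.6,0],[9,36.6,0],[9,36.6,0],[9,36.6,0]],"angular":[[0,0,0],[0,0,0],[0,0,0],[0,0,0],[0,0,0],[0,0,0],[0,0,0],[0,0,0],[0,0,0],[0,0,0]]}'; python3 -m pendant '{"grip":[1,1,1,1,1,1,1,1,1,1,1,1],"linear":[[0,0,20],[0,0,20],[0,0,20],[0,0,25],[0,0,25],[0,0,25],[0,0,25],[0,0,25],[0,0,25],[0,0,25],[0,0,25],[0,0,0]],"angular":[[0,0,-0.117],[0,0,-0.117],[0,0,-0.117],[0,0,-0.117],[0,0,-0.117],[0,0,-0.117],[0,0,-0.117],[0,0,-0.117],[0,0,-0.117],[0,0,-0.117],[0,0,-0.117],[0,0,0]]}'; python3 -c "
from h import *
go([588,11.6,19.5],-0.281)
cv2.imwrite('pics/s2.png',ctrl.get_image('scene')[110:330,90:410,::-1])"
```

```text
t: 7.53
ee_pos: [586.8, 9.2, 357.3]
orientation: [3.142, 0.003, -0.005]
ft_force: [1.1, 0.6, 0.2]
width: 87.5
grasp_force: 0.0
t: 8.53
ee_pos: [582.5, 11.0, 93.1]
orientation: [-2.502, -1.888, 0.014]
ft_force: [-1.8, -0.1, -1.3]
width: 87.7
grasp_force: 0.0
lin [ 2.3  5.9 73.6] az 0.003 tcp [582.5  11.   93.1] yaw -0.278 q6 0.28 w 87.7 t 8.53 F [-1.8 -0.1 -1.3]
```

View pics/s2.png

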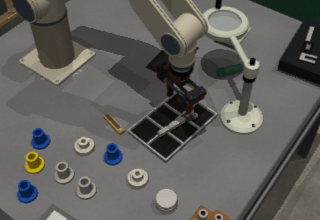

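The gripper is over the knurl at about (185,105) in the crop. The lens has swung well clear of the tray, to (228,22). Next I descend and grip.

```bash
python3 -m pendant '{"grip":[1,1,1,1,1,-1,-1,-1,-1,-1,-1,-1],"linear":[[2,5.5,20],[0,0,20],[0,0,20],[0,0,13],[0,0,0],[0,0,0],[0,0,0],[0,0,0],[0,0,0],[0,0,0],[0,0,0],[0,0,0]],"angular":[[0,0,0],[0,0,0],[0,0,0],[0,0,0],[0,0,0],[0,0,0],[0,0,0],[0,0,0],[0,0,0],[0,0,0],[0,0,0],[0,0,0]]}';python3 -m pendant '{"grip":[-1,-1,-1,-1,-1,-1,-1,-1,-1,-1,-1],"linear":[[0,0,0],[0,0,0],[0,0,0],[0,0,0],[0,0,0],[0,0,-10],[0,0,-20],[0,0,-30],[0,0,-30],[0,0,-30],[0,0,0]],"angular":[[0,0,0],[0,0,0],[0,0,0],[0,0,0],[0,0,0],[0,0,0],[0,0,0],[0,0,0],[0,0,0],[0,0,0],[0,0,0]]}'; python3 -c "
from h import *
im=cv2.imread('pics/top1raw.png');
go([364,267,140],0)"
```

```text
t: 9.58
ee_pos: [593.7, 11.5, 26.4]
orientation: [2.511, 1.887, 0.001]
ft_force: [0.5, -0.6, -0.5]
width: 44.3
grasp_force: 0.0
t: 10.5
ee_pos: [597.4, 11.6, 152.8]
orientation: [2.507, 1.884, 0.013]
ft_force: [1.2, -0.1, 0.3]
width: 0.7
grasp_force: 0.0
lin [ 180.4 -295.4   10.5] az -0.282 tcp [597.4  11.6 152.8] yaw -0.282 q6 0.28 w 0.7 t 10.5 F [ 1.2 -0.1  0.3]
```

The width reads 0.7, so the grasp missed: the tool was about 7 mm too high. I'll let it settle and look again.

```bash
python3 -m pendant '{"grip":[1,1,1,1],"linear":[[0,0,0],[0,0,0],[0,0,0],[0,0,0]],"angular":[[0,0,0],[0,0,0],[0,0,0],[0,0,0]]}'; python3 -c "
from h import *
go([588,11.6,19.5],-0.281)
a=ctrl.get_image('scene')[...,::-1];go([588,11.6,19.5],-0.281)
b=ctrl.get_image('top')[...,::-1];cv2.imwrite('pics/b3.png',b);cv2.imwrite('pics/a3.png',a)
cv2.imwrite('pics/s3.png',np.hstack([cv2.resize(a[180:280,210:320],(440,400)),cv2.resize(b[140:230,190:280],(360,400))[:,:360]]))
"
```

```text
t: 10.83
ee_pos: [592.6, 11.5, 144.7]
orientation: [-2.51, -1.886, 0.003]
ft_force: [-0.3, -0.1, 0.4]
width: 23.7
grasp_force: 0.0
lin [ -1.1  -4.1 125.2] az -0.001 tcp [592.6  11.5 144.7] yaw -0.282 q6 0.28 w 23.7 t 10.83 F [-0.3 -0.1  0.4]
lin [ -1.1  -4.2 125.3] az -0.001 tcp [592.7  11.5 144.7] yaw -0.282 q6 0.28 w 27.7 t 10.88 F [-0.2 -0.8 -0.2]
```

View pics/s3.png

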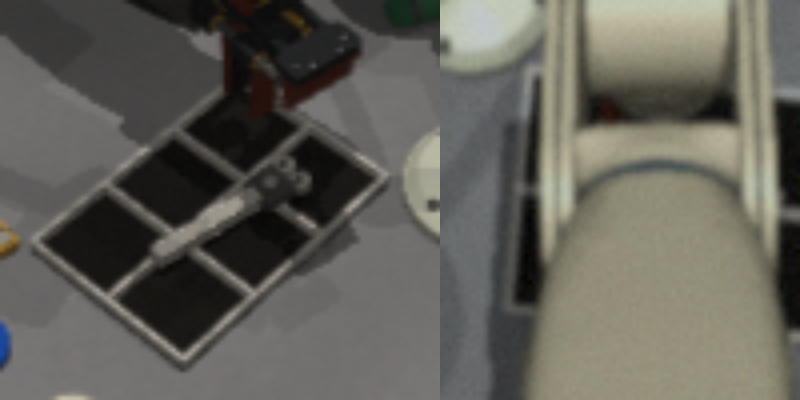

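The knurl is where it was, with its shank end at crop (158,252) and wheels at (293,175). The fingers had closed too high and too late, so I'll go lower and wait longer.

```bash
python3 -m pendant '{"grip":[1,1,1,1,1,1,1,1,1,1],"linear":[[-1,-4,0],[0,0,0],[0,0,0],[0,0,25],[0,0,30],[0,0,30],[0,0,25],[0,0,15],[0,0,0],[0,0,0]],"angular":[[0,0,0],[0,0,0],[0,0,0],[0,0,0],[0,0,0],[0,0,0],[0,0,0],[0,0,0],[0,0,0],[0,0,0]]}';python3 -m pendant '{"grip":[-1,-1,-1,-1,-1,-1,-1,-1,-1,-1,-1,-1],"linear":[[0,0,0],[0,0,0],[0,0,0],[0,0,0],[0,0,0],[0,0,0],[0,0,0],[0,0,0],[0,0,0],[0,0,0],[0,0,0],[0,0,0]],"angular":[[0,0,0],[0,0,0],[0,0,0],[0,0,0],[0,0,0],[0,0,0],[0,0,0],[0,0,0],[0,0,0],[0,0,0],[0,0,0],[0,0,0]]}'
```

```text
t: 11.77
ee_pos: [589.0, 11.7, 20.5]
orientation: [-2.511, -1.887, 0.002]
ft_force: [-0.4, -0.1, 0.7]
width: 88.1
grasp_force: 0.0
t: 12.77
ee_pos: [589.4, 11.7, 21.0]
orientation: [-2.512, -1.887, 0.0]
ft_force: [0.4, -0.1, 0.5]
width: 11.3
grasp_force: 0.0
```

```bash
python3 -c "
from h import *
go([588,11.6,19.5],-0.281)
print(proj('scene',[592.6,11.5,144.7]),proj('scene',[589,11.7,20]))
a=ctrl.get_image('scene')[...,::-1];cv2.imwrite('pics/a4.png',a)
cv2.imwrite('pics/s4.png',cv2.resize(a[160:280,200:340],(700,600),interpolation=cv2.INTER_CUBIC))
"
```

```text
lin [-0.5 -1.3  1.5] az -0.001 tcp [589.4  11.7  21. ] yaw -0.282 q6 0.28 w 11.3 t 12.77 F [ 0.4 -0.1  0.5]
[271.35006029 209.68859045] [269.40353302 232.88074905]
```

View pics/s4.png

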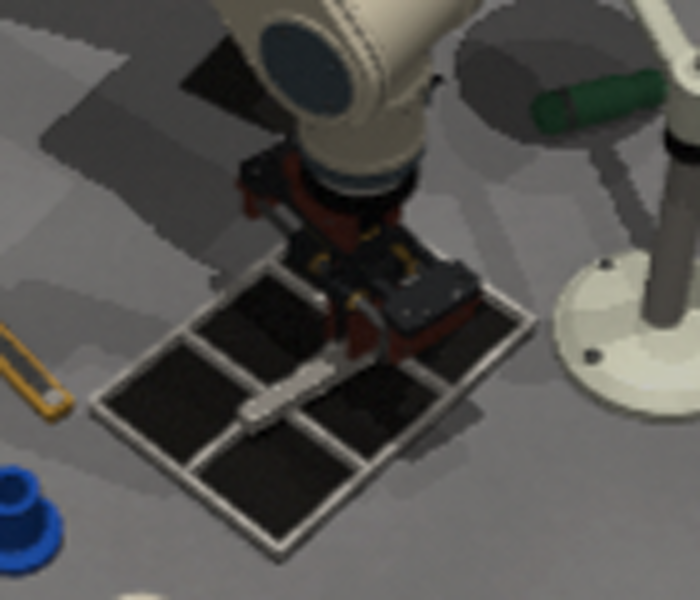

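The fingers are down around the shank near crop (345,345). I'll let the closing finish before judging the grasp.

```bash
python3 -m pendant '{"grip":[-1,-1,-1],"linear":[[0,0,0],[0,0,0],[0,0,0]],"angular":[[0,0,0],[0,0,0],[0,0,0]]}'
```

```text
t: 13.07
ee_pos: [589.5, 11.7, 21.1]
orientation: [-2.512, -1.887, 0.0]
ft_force: [0.8, -0.0, 0.6]
width: 0.6
grasp_force: 0.0
```

```bash
python3 -c "
from h import *
a=ctrl.get_image('scene')[...,::-1];cv2.imwrite('pics/a5.png',a)
c=a[205:255,235:300];c=cv2.convertScaleAbs(c,alpha=1.6,beta=20)
cv2.imwrite('pics/s5.png',cv2.resize(c,(780,600),interpolation=cv2.INTER_CUBIC))
for X in ([589.5,11.7,21],[563.5,-73,32],[605,71,32],[588,11.6,32]): print(((proj('scene',X)-[235,205])*12).round())
"
```

```text
[414. 333.]
[166. 457.]
[576. 206.]
[411. 307.]
```

View pics/s5.png

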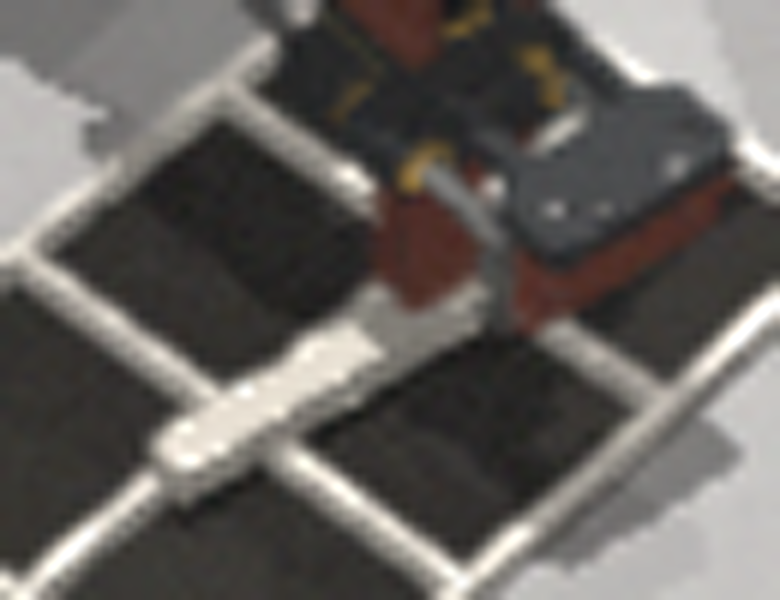

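```bash
python3 -m pendant '{"grip":[-1,-1,-1,-1,-1,-1,-1],"linear":[[0,0,-10],[0,0,-20],[0,0,-20],[0,0,-10],[0,0,0],[0,0,0],[0,0,0]],"angular":[[0,0,0],[0,0,0],[0,0,0],[0,0,0],[0,0,0],[0,0,0],[0,0,0]]}'
python3 -c "
from h import *
go([589,11.6,19.5],-0.281)
a=ctrl.get_image('scene')[...,::-1];cv2.imwrite('pics/a6.png',a)
c=a[180:255,230:320];c=cv2.convertScaleAbs(c,alpha=1.6,beta=20)
p=ctrl.get_obs()['ee_pos'];print(((proj('scene',p)-[230,180])*8).round())
cv2.imwrite('pics/s6.png',cv2.resize(c,(720,600),interpolation=cv2.INTER_CUBIC))
"
```

```text
t: 13.7
ee_pos: [588.9, 11.7, 80.5]
orientation: [-2.511, -1.887, 0.001]
ft_force: [-0.1, -0.2, 0.4]
width: 0.7
grasp_force: 0.0
lin [-0.   0.2 61. ] az -0.001 tcp [588.9  11.7  80.5] yaw -0.282 q6 0.28 w 0.7 t 13.7 F [-0.1 -0.2  0.4]
[319. 334.]
```

View pics/s6.png

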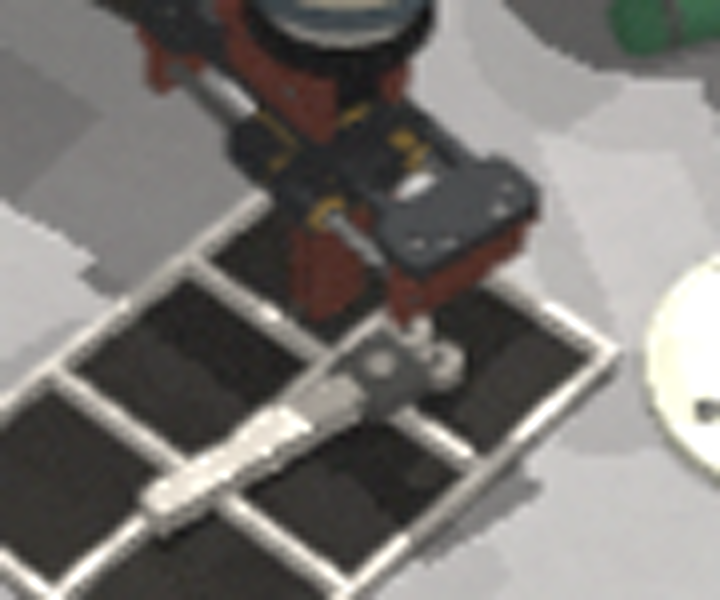

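The closed finger tips show at crop (325,318), about 2 raw px above the projected TCP (319,334). So the tips sit roughly 10 mm higher than the measured z, and they closed just above the shank. I'll go lower, in two small steps.

```bash
python3 -m pendant '{"grip":[0.2,0.2,0.2,0.2,0.2,0.2,0.2,0.2,0.2,0.2,0.2,0.2],"linear":[[0,0,0],[0,0,0],[0,0,0],[0,0,0],[0,0,0],[0,0,0],[0,0,20],[0,0,25],[0,0,15],[0,0,7],[0,0,0],[0,0,0]],"angular":[[0,0,0],[0,0,0],[0,0,0],[0,0,0],[0,0,0],[0,0,0],[0,0,0],[0,0,0],[0,0,0],[0,0,0],[0,0,0],[0,0,0]]}'
python3 -m pendant '{"grip":[-1,-1,-1,-1,-1,-1,-1,-1,-1,-1],"linear":[[0,0,0],[0,0,0],[0,0,0],[0,0,0],[0,0,0],[0,0,0],[0,0,0],[0,0,0],[0,0,0],[0,0,0]],"angular":[[0,0,0],[0,0,0],[0,0,0],[0,0,0],[0,0,0],[0,0,0],[0,0,0],[0,0,0],[0,0,0],[0,0,0]]}'
```

```text
t: 14.75
ee_pos: [589.6, 11.7, 14.2]
orientation: [-2.512, -1.887, 0.0]
ft_force: [0.2, 0.1, 0.1]
width: 52.9
grasp_force: 0.0
t: 15.58
ee_pos: [589.4, 11.7, 14.0]
orientation: [-2.512, -1.887, 0.0]
ft_force: [-0.1, -0.1, 0.5]
width: 0.7
grasp_force: 0.0
```

```bash
python3 -m pendant '{"grip":[-1,-1,-1,-1],"linear":[[0,0,2],[0,0,2],[0,0,0],[0,0,0]],"angular":[[0,0,0],[0,0,0],[0,0,0],[0,0,0]]}'
python3 -c "
from h import *
a=ctrl.get_image('scene')[...,::-1];cv2.imwrite('pics/a7.png',a)
b=ctrl.get_image('top')[...,::-1];cv2.imwrite('pics/b7.png',b)
c=a[205:255,235:300];c=cv2.convertScaleAbs(c,alpha=1.8,beta=25)
cv2.imwrite('pics/s7.png',cv2.resize(c,(780,600),interpolation=cv2.INTER_CUBIC))
"
```

```text
t: 15.92
ee_pos: [589.2, 11.7, 9.8]
orientation: [-2.511, -1.887, 0.001]
ft_force: [0.0, -0.8, 0.1]
width: 0.5
grasp_force: 0.0
```

View pics/s7.png

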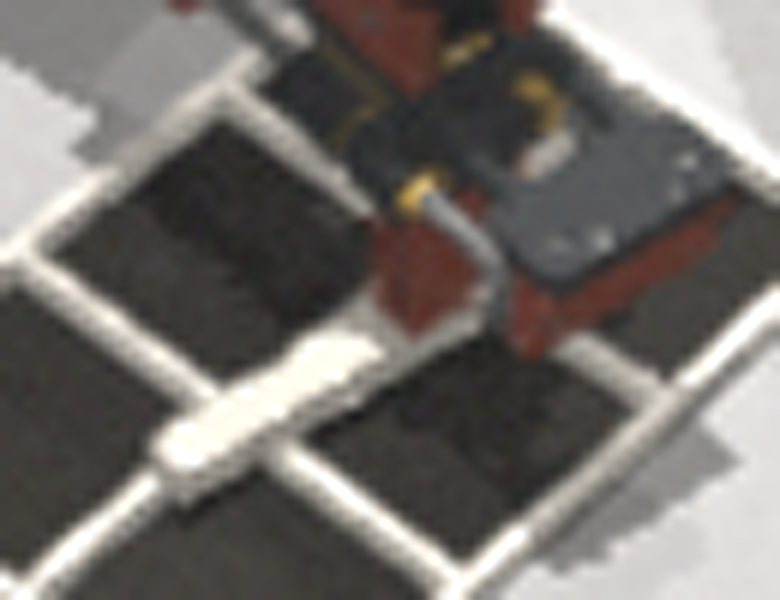

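The tips at crop (420,330) are still above the shank, with no contact even at a measured 9.8. I'll probe gently for contact to calibrate the height.

```bash
python3 -m pendant '{"grip":[-1,-1,-1],"linear":[[0,0,2],[0,0,0],[0,0,0]],"angular":[[0,0,0],[0,0,0],[0,0,0]]}'
python3 -m pendant '{"grip":[-1,-1,-1],"linear":[[0,0,2],[0,0,0],[0,0,0]],"angular":[[0,0,0],[0,0,0],[0,0,0]]}'
python3 -m pendant '{"grip":[-1,-1,-1],"linear":[[0,0,2],[0,0,0],[0,0,0]],"angular":[[0,0,0],[0,0,0],[0,0,0]]}'
```

```text
t: 16.27
ee_pos: [589.8, 11.7, 8.7]
orientation: [2.511, 1.887, 0.001]
ft_force: [-1.9, -0.2, 6.3]
width: 0.2
grasp_force: 3.3
t: 16.52
ee_pos: [590.0, 11.7, 8.5]
orientation: [2.511, 1.887, 0.001]
ft_force: [-7.4, -1.0, 24.9]
width: 0.2
grasp_force: 12.1
t: 16.77
ee_pos: [590.1, 11.6, 8.3]
orientation: [2.511, 1.887, 0.002]
ft_force: [-12.5, 0.5, 41.9]
width: 0.5
grasp_force: 21.0
```

Contact came at a measured 8.7, with the fingers on the knurl's top at 32 mm. So true tip height is about measured + 23 mm, and I'll apply that from here on.

```bash
python3 -m pendant '{"grip":[0.2,0.2,0.2,0.2,0.2,0.2,0.2,0.2,0.2,0.2,0.2,0.2],"linear":[[0,0,-15],[0,0,-25],[0,0,0],[0,0,0],[0,0,0],[0,0,0],[0,0,0],[0,0,0],[0,0,20],[0,0,19],[0,0,8],[0,0,0]],"angular":[[0,0,0],[0,0,0],[0,0,0],[0,0,0],[0,0,0],[0,0,0],[0,0,0],[0,0,0],[0,0,0],[0,0,0],[0,0,0],[0,0,0]]}'
python3 -m pendant '{"grip":[-1,-1,-1,-1,-1,-1,-1,-1,-1,-1],"linear":[[0,0,0],[0,0,0],[0,0,0],[0,0,0],[0,0,0],[0,0,0],[0,0,0],[0,0,0],[0,0,0],[0,0,0]],"angular":[[0,0,0],[0,0,0],[0,0,0],[0,0,0],[0,0,0],[0,0,0],[0,0,0],[0,0,0],[0,0,0],[0,0,0]]}'
```

```text
t: 17.77
ee_pos: [587.5, 11.7, -5.2]
orientation: [-2.509, -1.886, 0.006]
ft_force: [-0.4, -0.7, 0.9]
width: 52.4
grasp_force: 0.0
t: 18.6
ee_pos: [588.9, 11.8, -2.5]
orientation: [-2.511, -1.886, 0.001]
ft_force: [-4.1, 1.1, 6.4]
width: 15.3
grasp_force: 30.0
```

Gripped, width 15.3 at 30 N. Now lift and turn.

```bash
python3 -m pendant '{"grip":[-1,-1,-1,-1,-1,-1,-1,-1,-1,-1,-1],"linear":[[0,0,-10],[0,0,-20],[0,0,-20],[0,0,-20],[0,0,-20],[0,0,-20],[0,0,0],[0,0,0],[0,0,0],[0,0,0],[0,0,0]],"angular":[[0,0,0],[0,0,0],[0,0,0],[0,0,0],[0,0,0],[0,0,0],[0,0,-0.11],[0,0,-0.11],[0,0,-0.11],[0,0,0],[0,0,0]]}'
python3 -c "
from h import *
go([362,270,-15],0.05)"
```

```text
t: 19.52
ee_pos: [589.5, 11.6, 107.3]
orientation: [2.171, 2.27, 0.0]
ft_force: [1.1, 0.5, -3.2]
width: 15.7
grasp_force: 30.0
lin [ 268.3 -215.7  122.2] az -0.005 tcp [589.5  11.6 107.3] yaw 0.045 q6 -0.05 w 15.7 t 19.52 F [ 1.1  0.5 -3.2]
```

```bash
python3 -m pendant '{"grip":[-1,-1,-1,-1,-1,-1,-1,-1],"linear":[[0,-30,0],[0,-37,0],[0,-37,0],[0,-37,0],[0,-37,0],[0,-37,0],[0,0,0],[0,0,0]],"angular":[[0,0,0],[0,0,0],[0,0,0],[0,0,0],[0,0,0],[0,0,0],[0,0,0],[0,0,0]]}'
python3 -m pendant '{"grip":[-1,-1,-1,-1,-1,-1,-1,-1,-1,-1,-1],"linear":[[28,0,0],[30,0,0],[30,0,0],[30,0,0],[30,0,0],[30,0,0],[30,0,0],[30,0,0],[30,0,0],[0,0,0],[0,0,0]],"angular":[[0,0,0],[0,0,0],[0,0,0],[0,0,0],[0,0,0],[0,0,0],[0,0,0],[0,0,0],[0,0,0],[0,0,0],[0,0,0]]}'
python3 -c "
from h import *
go([362,270,-15],0.05)
cv2.imwrite('pics/s8.png',cv2.resize(ctrl.get_image('scene')[110:230,180:340,::-1],(800,600),interpolation=cv2.INTER_CUBIC))"
```

```text
t: 20.18
ee_pos: [372.8, 1.3, 107.2]
orientation: [-2.171, -2.27, 0.001]
ft_force: [0.9, -0.6, -3.0]
width: 16.1
grasp_force: 30.0
t: 21.1
ee_pos: [363.0, 271.3, 107.2]
orientation: [2.166, 2.275, 0.003]
ft_force: [-0.1, -0.2, -3.0]
width: 15.7
grasp_force: 30.0
lin [ -1.4  -1.3 122.2] az -0.001 tcp [363.  271.3 107.2] yaw 0.049 q6 0.57 w 15.7 t 21.1 F [-0.1 -0.2 -3. ]
```

View pics/s8.png

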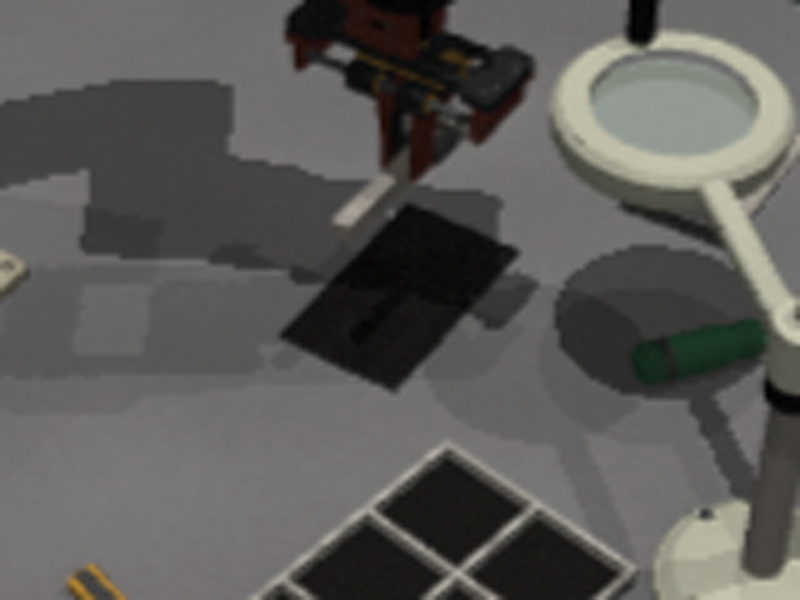

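The knurl is held in the fingers at crop (400,165) above the mat, whose centre is at (401,295). The lens stands clear at right, at (675,110).

```bash
python3 -c "
from h import *
print([ray('scene',180+x/5,110+y/5,3)[:2].round() for x,y in((408,205),(519,252),(397,390),(281,333),(401,295))])"
python3 -m pendant '{"grip":[-1,-1,-1,-1,-1,-1,-1,-1],"linear":[[0,0,20],[0,0,25],[0,0,25],[0,0,25],[0,0,15],[0,0,9],[0,0,0],[0,0,0]],"angular":[[0,0,0],[0,0,0],[0,0,0],[0,0,0],[0,0,0],[0,0,0],[0,0,0],[0,0,0]]}'
```

```text
[array([308., 357.]), array([414., 364.]), array([425., 179.]), array([316., 175.]), array([366., 266.])]
t: 21.82
ee_pos: [362.2, 268.5, -11.9]
orientation: [-2.169, -2.273, 0.001]
ft_force: [0.3, 0.2, -2.5]
width: 15.8
grasp_force: 30.0
```

```bash
python3 -m pendant '{"grip":[-1,-1,-1,-1],"linear":[[0,0,2],[0,0,1],[0,0,0],[0,0,0]],"angular":[[0,0,0],[0,0,0],[0,0,0],[0,0,0]]}'
python3 -m pendant '{"grip":[0.2,0.2,0.2,0.2,0.2,0.2,0.2,0.2,0.2,0.2,0.2,0.2],"linear":[[0,0,0],[0,0,0],[0,0,0],[0,0,0],[0,0,0],[0,0,0],[0,0,-10],[0,0,-30],[0,0,-40],[0,0,-40],[0,0,-40],[0,0,0]],"angular":[[0,0,0],[0,0,0],[0,0,0],[0,0,0],[0,0,0],[0,0,0],[0,0,0],[0,0,0],[0,0,0],[0,0,0],[0,0,0],[0,0,0]]}'
```

```text
t: 22.15
ee_pos: [362.3, 269.3, -14.3]
orientation: [2.167, 2.274, 0.002]
ft_force: [0.1, 0.3, -2.7]
width: 15.8
grasp_force: 30.0
t: 23.15
ee_pos: [365.4, 271.6, 152.3]
orientation: [2.166, 2.272, 0.019]
ft_force: [0.1, 1.2, -0.2]
width: 52.3
grasp_force: 0.0
```

```bash
cat >> m.py <<'E'
def see(tag):
    "objects right of the tray: mean of top (disc circle, z~20/10) and scene views, with knock check"
    a=ctrl.get_image("top")[...,::-1].copy();b=ctrl.get_image("scene")[...,::-1].copy()
    cv2.imwrite(f"pics/T{tag}.png",a);cv2.imwrite(f"pics/S{tag}.png",b)
    for n,im in(("top",a),("scene",b)):
        for c in blobs(n,im)[1]:
            (u,v),r=cv2.minEnclosingCircle(c); p=ray(n,u,v,15)[:2].round()
            if 300<p[0]<720 and -450<p[1]<380 and r<16: print(n,np.round([u,v,r],1),p)
E
python3 - <<'E'
from m import *
see("9"); go([390,-255,80],0.05)
a=cv2.imread("pics/T9.png");cv2.imwrite("pics/v9.png",cv2.resize(a[90:330,40:380],(800,565),interpolation=cv2.INTER_CUBIC))
E
```

```text
top [333.5 238.6  10.7] [ 388. -255.]
top [369.7 231.1  10.2] [ 408. -371.]
top [366.9 202.1  10.1] [ 501. -367.]
top [327.  170.2  10.4] [ 608. -245.]
scene [256.  307.   10.4] [ 719. -244.]
scene [175.1 296.6  10.8] [ 496. -365.]
scene [227.1 286.5  10.2] [ 603. -240.]
scene [152.7 281.8  10.5] [ 402. -368.]
scene [173.6 253.7   9.8] [ 380. -249.]
lin [-525.6    1.7   65.8] az -0.002 tcp [362.8 269.7 147.2] yaw 0.048 q6 0.56 w 53.1 t 23.25 F [-0.3 -0.6  0.7]
```

View pics/v9.png

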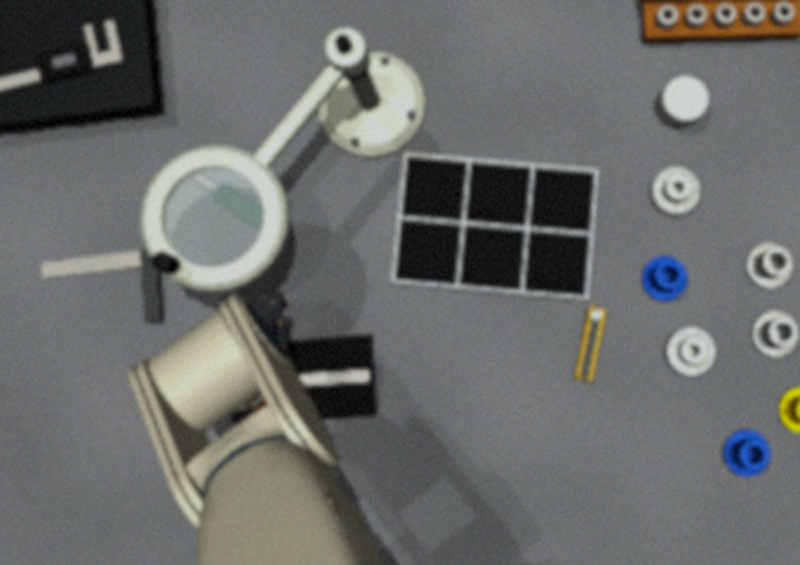

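The tray is empty, the knurl lies on the mat with its shank end at (372,376), and the two blanks and two sleeves are unmoved. Next is the near blank, at (676..690, 350) in this crop.

```bash
python3 -m pendant '{"grip":[0.5,0.5,0.5,0.5,0.5,0.5,0.5,0.5,0.5,0.5,0.5,0.5],"linear":[[-20,0,0],[-38,0,0],[-41,0,0],[-41,0,0],[-41,0,0],[-41,0,0],[-41,0,0],[-41,0,0],[-41,0,0],[-41,0,0],[-41,0,0],[-41,0,0]],"angular":[[0,0,0],[0,0,0],[0,0,0],[0,0,0],[0,0,0],[0,0,0],[0,0,0],[0,0,0],[0,0,0],[0,0,0],[0,0,0],[0,0,0]]}'
python3 -m pendant '{"grip":[0.5,0.5,0.5,0.5,0.5,0.5,0.5],"linear":[[-35,0,0],[-22,0,20],[0,0,30],[0,0,30],[0,0,20],[0,0,0],[0,0,0]],"angular":[[0,0,0],[0,0,0],[0,0,0],[0,0,0],[0,0,0],[0,0,0],[0,0,0]]}'
python3 -c "
from h import *
go([389.5,-255,0],0.05)"
```

```text
t: 24.25
ee_pos: [382.5, -199.9, 143.6]
orientation: [-2.166, -2.271, 0.001]
ft_force: [0.9, 0.5, -0.2]
width: 65.9
grasp_force: 0.0
t: 24.83
ee_pos: [385.2, -254.1, 43.3]
orientation: [-2.164, -2.27, 0.001]
ft_force: [-0.3, 0.0, 0.1]
width: 66.1
grasp_force: 0.0
lin [-1.2  4.4 43.3] az -0.002 tcp [ 385.2 -254.1   43.3] yaw 0.048 q6 -0.66 w 66.1 t 24.83 F [-0.3  0.   0.1]
```

```bash
python3 -m pendant '{"grip":[0.5,0.5,0.5,0.5,0.5],"linear":[[-1,4.5,10],[0,0,20],[0,0,13],[0,0,0],[0,0,0]],"angular":[[0,0,0],[0,0,0],[0,0,0],[0,0,0],[0,0,0]]}'
python3 -m pendant '{"grip":[-1,-1,-1,-1,-1,-1,-1,-1,-1,-1],"linear":[[0,0,0],[0,0,0],[0,0,0],[0,0,0],[0,0,0],[0,0,0],[0,0,0],[0,0,0],[0,0,0],[0,0,0]],"angular":[[0,0,0],[0,0,0],[0,0,0],[0,0,0],[0,0,0],[0,0,0],[0,0,0],[0,0,0],[0,0,0],[0,0,0]]}'
```

```text
t: 25.25
ee_pos: [392.0, -256.1, 2.4]
orientation: [2.167, 2.274, 0.0]
ft_force: [0.7, -0.7, 0.3]
width: 66.0
grasp_force: 0.0
t: 26.08
ee_pos: [391.5, -256.1, 2.4]
orientation: [-2.167, -2.274, 0.0]
ft_force: [-2.3, 0.2, 6.3]
width: 33.1
grasp_force: 30.0
```

```bash
python3 -m pendant '{"grip":[-1,-1,-1,-1,-1,-1,-1,-1,-1,-1,-1,-1],"linear":[[0,0,-15],[0,0,-30],[0,0,-35],[20,15,0],[30,23,0],[30,23,0],[30,23,0],[30,24,0],[30,23,0],[0,0,0],[0,0,0],[0,0,0]],"angular":[[0,0,0],[0,0,0],[0,0,0],[0,0,0],[0,0,0],[0,0,0],[0,0,0],[0,0,0],[0,0,0],[0,0,0],[0,0,0],[0,0,0]]}'
python3 -c "
from h import *
go([513.7,-80,6.4],0.05)"
```

```text
t: 27.08
ee_pos: [513.6, -80.0, 81.8]
orientation: [-2.166, -2.275, 0.001]
ft_force: [-0.5, -0.1, -2.0]
width: 33.4
grasp_force: 30.0
lin [-0.1  0.2 75.4] az -0.001 tcp [513.6 -80.   81.8] yaw 0.049 q6 -0.23 w 33.4 t 27.08 F [-0.5 -0.1 -2. ]
```

```bash
python3 -m pendant '{"grip":[-1,-1,-1,-1,-1,-1,-1],"linear":[[0,0,20],[0,0,25],[0,0,20],[0,0,7],[0,0,3],[0,0,0],[0,0,0]],"angular":[[0,0,0],[0,0,0],[0,0,0],[0,0,0],[0,0,0],[0,0,0],[0,0,0]]}'
python3 -m pendant '{"grip":[0.5,0.5,0.5,0.5,0.5,0.5,0.5,0.5,0.5,0.5],"linear":[[0,0,0],[0,0,0],[0,0,0],[0,0,0],[0,0,0],[0,0,-10],[0,0,-20],[0,0,-25],[0,0,-25],[0,0,0]],"angular":[[0,0,0],[0,0,0],[0,0,0],[0,0,0],[0,0,0],[0,0,0],[0,0,0],[0,0,0],[0,0,0],[0,0,0]]}'
python3 -c "
from h import *
go([607,-244.5,2],0.05)"
```

```text
t: 27.67
ee_pos: [514.2, -80.9, 7.7]
orientation: [2.169, 2.272, 0.0]
ft_force: [0.0, -0.1, -1.6]
width: 33.5
grasp_force: 30.0
t: 28.5
ee_pos: [517.2, -80.5, 91.7]
orientation: [2.163, 2.27, 0.006]
ft_force: [0.6, 0.0, -0.1]
width: 66.0
grasp_force: 0.0
lin [-168.    81.2   90.6] az -0.002 tcp [517.2 -80.5  91.7] yaw 0.048 q6 -0.23 w 66.0 t 28.5 F [ 0.6  0.  -0.1]
```

```bash
python3 -m pendant '{"grip":[0.5,0.5,0.5,0.5,0.5,0.5,0.5,0.5,0.5,0.5,0.5],"linear":[[-24,12,0],[-36,18,0],[-36,18,0],[-36,18,0],[-36,18,0],[0,0,0],[0,0,20],[0,0,25],[0,0,15],[0,0,0],[0,0,0]],"angular":[[0,0,0],[0,0,0],[0,0,0],[0,0,0],[0,0,0],[0,0,0],[0,0,0],[0,0,0],[0,0,0],[0,0,0],[0,0,0]]}'
python3 -c "
from h import *
go([607,-244.5,2],0.05)"
```

```text
t: 29.42
ee_pos: [605.4, -243.1, 26.3]
orientation: [-2.166, -2.273, 0.001]
ft_force: [-0.2, 0.8, 0.6]
width: 65.9
grasp_force: 0.0
lin [-1.5  1.6 24.3] az -0.002 tcp [ 605.4 -243.1   26.3] yaw 0.048 q6 -0.45 w 65.9 t 29.42 F [-0.2  0.8  0.6]
```

```bash
python3 -m pendant '{"grip":[0.5,0.5,0.5,0.5],"linear":[[-1.5,1.5,12],[0,0,12],[0,0,0],[0,0,0]],"angular":[[0,0,0],[0,0,0],[0,0,0],[0,0,0]]}'
python3 -m pendant '{"grip":[-1,-1,-1,-1,-1,-1,-1,-1,-1,-1],"linear":[[0,0,0],[0,0,0],[0,0,0],[0,0,0],[0,0,0],[0,0,0],[0,0,0],[0,0,0],[0,0,0],[0,0,0]],"angular":[[0,0,0],[0,0,0],[0,0,0],[0,0,0],[0,0,0],[0,0,0],[0,0,0],[0,0,0],[0,0,0],[0,0,0]]}'
python3 -c "
from h import *
go([523.3,7.5,80],0.05)"
```

```text
t: 29.75
ee_pos: [607.3, -244.9, 2.4]
orientation: [-2.167, -2.273, 0.001]
ft_force: [0.2, 0.3, 0.2]
width: 65.8
grasp_force: 0.0
t: 30.58
ee_pos: [607.8, -245.3, 3.3]
orientation: [-2.167, -2.274, 0.0]
ft_force: [-1.8, -0.0, 5.8]
width: 33.0
grasp_force: 30.0
lin [256.5 -72.2 -76.7] az -0.002 tcp [ 607.8 -245.3    3.3] yaw 0.048 q6 -0.45 w 33.0 t 30.58 F [-1.8 -0.   5.8]
```

```bash
python3 -m pendant '{"grip":[-1,-1,-1,-1,-1,-1,-1,-1,-1,-1,-1,-1],"linear":[[0,0,-15],[0,0,-30],[0,0,-33],[22,-5,0],[36,-10,0],[36,-10,0],[36,-10,0],[36,-10,0],[36,-10,0],[36,-11,0],[18.5,-6,0],[0,0,0]],"angular":[[0,0,0],[0,0,0],[0,0,0],[0,0,0],[0,0,0],[0,0,0],[0,0,0],[0,0,0],[0,0,0],[0,0,0],[0,0,0],[0,0,0]]}'
python3 -m pendant '{"grip":[-1,-1],"linear":[[0,0,0],[0,0,0]],"angular":[[0,0,0],[0,0,0]]}'
python3 -c "
from h import *
go([523.3,7.5,7.3],0.05)"
```

```text
t: 31.58
ee_pos: [521.9, 10.7, 81.6]
orientation: [-2.163, -2.277, 0.0]
ft_force: [-0.0, -1.3, -0.5]
width: 33.3
grasp_force: 30.0
t: 31.75
ee_pos: [524.5, 7.1, 81.7]
orientation: [2.166, 2.273, 0.001]
ft_force: [1.0, -0.3, -0.8]
width: 33.2
grasp_force: 30.0
lin [ 0.5 -1.3 74.4] az -0.002 tcp [524.5   7.1  81.7] yaw 0.048 q6 -0.06 w 33.2 t 31.75 F [ 1.  -0.3 -0.8]
```

```bash
python3 -m pendant '{"grip":[-1,-1,-1,-1,-1,-1,-1],"linear":[[0,-1,20],[0,0,25],[0,0,20],[0,0,6],[0,0,3],[0,0,0],[0,0,0]],"angular":[[0,0,0],[0,0,0],[0,0,0],[0,0,0],[0,0,0],[0,0,0],[0,0,0]]}'
python3 -m pendant '{"grip":[0.5,0.5,0.5,0.5,0.5,0.5,0.5,0.5,0.5,0.5,0.5,0.5],"linear":[[0,0,0],[0,0,0],[0,0,0],[0,0,0],[0,0,0],[0,0,-10],[0,0,-20],[0,0,-25],[0,0,-25],[0,0,0],[0,0,0],[0,0,0]],"angular":[[0,0,0],[0,0,0],[0,0,0],[0,0,0],[0,0,0],[0,0,0],[0,0,0],[0,0,0],[0,0,0],[0,0,0],[0,0,0],[0,0,0]]}'
python3 -c "
from m import *
see('10')
go([500.5,-366,0],0.05)"
```

```text
t: 32.33
ee_pos: [523.6, 6.6, 7.7]
orientation: [2.168, 2.272, 0.001]
ft_force: [-0.4, 0.4, -1.0]
width: 33.3
grasp_force: 30.0
t: 33.33
ee_pos: [522.3, 7.5, 87.2]
orientation: [2.167, 2.274, 0.0]
ft_force: [-0.1, 0.4, -0.3]
width: 66.1
grasp_force: 0.0
top [369.2 231.3   9.8] [ 408. -369.]
top [366.7 202.2   9.9] [ 501. -367.]
scene [256.  307.   10.4] [ 719. -244.]
scene [175.  296.6  10.8] [ 496. -365.]
scene [152.7 281.8  10.5] [ 402. -368.]
lin [-372.1  -39.    86.3] az -0.002 tcp [521.7   7.5  86.3] yaw 0.048 q6 -0.06 w 66.1 t 33.43 F [-0.3  0.6 -0.6]
```

```bash
python3 -m pendant '{"grip":[0.5,0.5,0.5,0.5,0.5,0.5,0.5,0.5,0.5,0.5,0.5,0.5],"linear":[[-22,-3,0],[-35,-4,0],[-35,-4,0],[-35,-4,0],[-35,-4,0],[-35,-4,0],[-35,-4,0],[-35,-4,0],[-35,-4,0],[-35,-4,0],[-35,0,0],[0,0,0]],"angular":[[0,0,0],[0,0,0],[0,0,0],[0,0,0],[0,0,0],[0,0,0],[0,0,0],[0,0,0],[0,0,0],[0,0,0],[0,0,0],[0,0,0]]}'
python3 -m pendant '{"grip":[0.5,0.5,0.5],"linear":[[0,0,0],[0,0,0],[0,0,10]],"angular":[[0,0,0],[0,0,0],[0,0,0]]}'
python3 -c "
from h import *
go([500.5,-366,2],0.05)"
```

```text
t: 34.43
ee_pos: [501.4, -371.6, 86.2]
orientation: [2.17, 2.269, -0.001]
ft_force: [-0.8, 0.5, 0.2]
width: 65.6
grasp_force: 0.0
t: 34.68
ee_pos: [502.0, -365.2, 77.6]
orientation: [2.166, 2.274, 0.0]
ft_force: [0.3, -1.2, 0.2]
width: 65.7
grasp_force: 0.0
lin [-0.7 -1.6 75.6] az -0.001 tcp [ 502.  -365.2   77.6] yaw 0.049 q6 -0.7 w 65.7 t 34.68 F [ 0.3 -1.2  0.2]
```

```bash
python3 -m pendant '{"grip":[0.5,0.5,0.5,0.5,0.5,0.5],"linear":[[-0.7,-1.6,20],[0,0,25],[0,0,20],[0,0,9],[0,0,0],[0,0,0]],"angular":[[0,0,0],[0,0,0],[0,0,0],[0,0,0],[0,0,0],[0,0,0]]}'
python3 -m pendant '{"grip":[-1,-1,-1,-1,-1,-1,-1,-1,-1,-1],"linear":[[0,0,0],[0,0,0],[0,0,0],[0,0,0],[0,0,0],[0,0,0],[0,0,0],[0,0,0],[0,0,0],[0,0,0]],"angular":[[0,0,0],[0,0,0],[0,0,0],[0,0,0],[0,0,0],[0,0,0],[0,0,0],[0,0,0],[0,0,0],[0,0,0]]}'
python3 -c "
from h import *
go([610.7,-2.1,85],0.05)"
```

```text
t: 35.18
ee_pos: [499.9, -365.7, 2.7]
orientation: [-2.165, -2.274, 0.0]
ft_force: [0.0, -0.8, 0.5]
width: 65.7
grasp_force: 0.0
t: 36.02
ee_pos: [500.2, -367.1, 3.8]
orientation: [2.167, 2.273, 0.0]
ft_force: [-0.3, 0.1, 5.5]
width: 37.8
grasp_force: 30.0
lin [359.2 127.9 -81.3] az -0.002 tcp [ 500.2 -367.1    3.8] yaw 0.048 q6 -0.7 w 37.8 t 36.02 F [-0.3  0.1  5.5]
```

```bash
python3 -m pendant '{"grip":[-1,-1,-1,-1,-1,-1,-1,-1,-1,-1,-1,-1],"linear":[[0,0,-15],[0,0,-30],[0,0,-36],[20,8,0],[34,12,0],[34,12,0],[34,12,0],[34,12,0],[34,12,0],[34,12,0],[34,12,0],[34,12,0]],"angular":[[0,0,0],[0,0,0],[0,0,0],[0,0,0],[0,0,0],[0,0,0],[0,0,0],[0,0,0],[0,0,0],[0,0,0],[0,0,0],[0,0,0]]}'
python3 -m pendant '{"grip":[-1,-1,-1,-1,-1,-1],"linear":[[34,12,0],[33,12,0],[0,0,0],[0,0,0],[0,0,0],[0,0,0]],"angular":[[0,0,0],[0,0,0],[0,0,0],[0,0,0],[0,0,0],[0,0,0]]}'
python3 -c "
from h import *
go([610.7,-2.1,7.5],0.05)"
```

```text
t: 37.02
ee_pos: [589.3, -68.3, 83.5]
orientation: [-2.167, -2.273, 0.001]
ft_force: [0.3, -0.4, -4.0]
width: 37.5
grasp_force: 30.0
t: 37.52
ee_pos: [609.7, -3.1, 83.6]
orientation: [-2.168, -2.272, 0.002]
ft_force: [-0.8, -0.3, -4.2]
width: 37.5
grasp_force: 30.0
lin [ 1.   1.1 76.1] az -0.003 tcp [609.7  -3.1  83.6] yaw 0.047 q6 -0.07 w 37.5 t 37.52 F [-0.8 -0.3 -4.2]
```

```bash
python3 -m pendant '{"grip":[-1,-1,-1,-1,-1,-1,-1],"linear":[[1,1,20],[0,0,25],[0,0,20],[0,0,7],[0,0,3.5],[0,0,0],[0,0,0]],"angular":[[0,0,0],[0,0,0],[0,0,0],[0,0,0],[0,0,0],[0,0,0],[0,0,0]]}'
python3 -m pendant '{"grip":[0.5,0.5,0.5,0.5,0.5,0.5,0.5,0.5,0.5,0.5,0.5,0.5],"linear":[[0,0,0],[0,0,0],[0,0,0],[0,0,0],[0,0,0],[0,0,-10],[0,0,-20],[0,0,-25],[0,0,-25],[0,0,0],[0,0,0],[0,0,0]],"angular":[[0,0,0],[0,0,0],[0,0,0],[0,0,0],[0,0,0],[0,0,0],[0,0,0],[0,0,0],[0,0,0],[0,0,0],[0,0,0],[0,0,0]]}'
python3 -c "
from m import *
see('11')
go([408,-368,80],0.05)"
```

```text
t: 38.1
ee_pos: [612.0, -1.8, 9.4]
orientation: [2.168, 2.272, 0.001]
ft_force: [-0.7, 0.0, -3.2]
width: 37.1
grasp_force: 30.0
t: 39.1
ee_pos: [611.2, -0.9, 88.7]
orientation: [-2.167, -2.274, 0.0]
ft_force: [-0.0, 0.9, 0.8]
width: 66.1
grasp_force: 0.0
top [369.  231.3   9.8] [ 408. -369.]
scene [152.7 281.8  10.5] [ 402. -368.]
scene [231.7 240.1  13.7] [501. -88.]
lin [-356.9 -219.9    8. ] az -0.002 tcp [610.5  -0.9  87.6] yaw 0.048 q6 -0.07 w 66.2 t 39.2 F [ 0.1  0.  -0.4]
```

```bash
python3 -m pendant '{"grip":[0.5,0.5,0.5,0.5,0.5,0.5,0.5,0.5,0.5,0.5,0.5,0.5],"linear":[[-22,-14,0],[-33.5,-20.6,0],[-33.5,-20.6,0],[-33.5,-20.6,0],[-33.5,-20.6,0],[-33.5,-20.6,0],[-33.5,-20.6,0],[-33.5,-20.6,0],[-33.5,-20.6,0],[-33.5,-20.6,0],[-33.5,-20.6,0],[0,0,0]],"angular":[[0,0,0],[0,0,0],[0,0,0],[0,0,0],[0,0,0],[0,0,0],[0,0,0],[0,0,0],[0,0,0],[0,0,0],[0,0,0],[0,0,0]]}'
python3 -m pendant '{"grip":[0.5,0.5,0.5,0.5],"linear":[[0,0,0],[0,0,10],[0,0,0],[0,0,0]],"angular":[[0,0,0],[0,0,0],[0,0,0],[0,0,0]]}'
python3 -c "
from h import *
go([408,-368,2.5],0.05)"
```

```text
t: 40.2
ee_pos: [405.9, -372.9, 87.7]
orientation: [-2.173, -2.269, 0.002]
ft_force: [0.4, 0.3, 0.9]
width: 66.0
grasp_force: 0.0
t: 40.53
ee_pos: [408.9, -366.2, 77.4]
orientation: [-2.163, -2.274, -0.0]
ft_force: [0.1, -0.0, 0.5]
width: 66.1
grasp_force: 0.0
lin [-1.9 -0.9 74.9] az 0.0 tcp [ 408.9 -366.2   77.4] yaw 0.05 q6 -0.8 w 66.1 t 40.53 F [ 0.1 -0.   0.5]
```

```bash
python3 -m pendant '{"grip":[0.5,0.5,0.5,0.5,0.5,0.5],"linear":[[-1.5,-0.9,20],[0,0,25],[0,0,20],[0,0,10],[0,0,0],[0,0,0]],"angular":[[0,0,0],[0,0,0],[0,0,0],[0,0,0],[0,0,0],[0,0,0]]}'
python3 -m pendant '{"grip":[-1,-1,-1,-1,-1,-1,-1,-1,-1,-1],"linear":[[0,0,0],[0,0,0],[0,0,0],[0,0,0],[0,0,0],[0,0,0],[0,0,0],[0,0,0],[0,0,0],[0,0,0]],"angular":[[0,0,0],[0,0,0],[0,0,0],[0,0,0],[0,0,0],[0,0,0],[0,0,0],[0,0,0],[0,0,0],[0,0,0]]}'
python3 -c "
from h import *
go([601.1,-89.6,85],0.05)"
```

```text
t: 41.03
ee_pos: [408.4, -368.9, 3.5]
orientation: [-2.165, -2.275, -0.0]
ft_force: [0.2, -0.4, -0.0]
width: 65.8
grasp_force: 0.0
t: 41.87
ee_pos: [407.8, -369.8, 4.2]
orientation: [2.167, 2.274, -0.0]
ft_force: [-2.4, 1.1, 5.9]
width: 37.6
grasp_force: 30.0
lin [270.6 206.5 -80.9] az -0.002 tcp [ 407.8 -369.8    4.2] yaw 0.048 q6 -0.81 w 37.6 t 41.87 F [-2.4  1.1  5.9]
```

```bash
python3 -m pendant '{"grip":[-1,-1,-1,-1,-1,-1,-1,-1,-1,-1,-1,-1],"linear":[[0,0,-15],[0,0,-30],[0,0,-36],[20,15,0],[31,24,0],[31,24,0],[31,24,0],[31,24,0],[31,24,0],[31,24,0],[31,24,0],[31,24,0]],"angular":[[0,0,0],[0,0,0],[0,0,0],[0,0,0],[0,0,0],[0,0,0],[0,0,0],[0,0,0],[0,0,0],[0,0,0],[0,0,0],[0,0,0]]}'
python3 -m pendant '{"grip":[-1,-1,-1,-1],"linear":[[2.5,-0.5,0],[0,0,0],[0,0,0],[0,0,0]],"angular":[[0,0,0],[0,0,0],[0,0,0],[0,0,0]]}'
python3 -c "
from h import *
go([601.1,-89.6,8],0.05)"
```

```text
t: 42.87
ee_pos: [602.3, -90.1, 84.3]
orientation: [-2.167, -2.274, 0.001]
ft_force: [0.5, -0.9, -4.0]
width: 37.6
grasp_force: 30.0
t: 43.2
ee_pos: [600.2, -90.4, 84.2]
orientation: [-2.168, -2.272, 0.001]
ft_force: [0.0, -0.4, -3.6]
width: 37.7
grasp_force: 30.0
lin [ 0.7  1.1 76.2] az -0.003 tcp [600.2 -90.4  84.2] yaw 0.047 q6 -0.22 w 37.7 t 43.2 F [ 0.  -0.4 -3.6]
```

```bash
python3 -m pendant '{"grip":[-1,-1,-1,-1,-1,-1,-1],"linear":[[0.5,1,20],[0,0,25],[0,0,20],[0,0,7],[0,0,3.5],[0,0,0],[0,0,0]],"angular":[[0,0,0],[0,0,0],[0,0,0],[0,0,0],[0,0,0],[0,0,0],[0,0,0]]}'
python3 -m pendant '{"grip":[0.5,0.5,0.5,0.5,0.5,0.5,0.5,0.5,0.5,0.5,0.5,0.5],"linear":[[0,0,0],[0,0,0],[0,0,0],[0,0,0],[0,0,0],[0,0,-10],[0,0,-20],[0,0,-40],[0,0,-40],[0,0,-40],[0,0,-40],[0,0,-40]],"angular":[[0,0,0],[0,0,0],[0,0,0],[0,0,0],[0,0,0],[0,0,0],[0,0,0],[0,0,0],[0,0,0],[0,0,0],[0,0,0],[0,0,0]]}'
python3 -m pendant '{"grip":[1,1,1,1,1,1,1,1],"linear":[[0,0,-40],[0,0,-40],[0,-25,-10],[0,-41,0],[0,-41,0],[0,-41,0],[0,0,0],[0,0,0]],"angular":[[0,0,0],[0,0,0],[0,0,0],[0,0,0],[0,0,0],[0,0,0],[0,0,0],[0,0,0]]}'
python3 -c "
from h import *
go([498,378,330],0.05)"
```

```text
t: 43.78
ee_pos: [602.7, -89.9, 9.9]
orientation: [2.168, 2.272, 0.001]
ft_force: [0.2, -0.4, -2.8]
width: 37.6
grasp_force: 30.0
t: 44.78
ee_pos: [601.8, -88.9, 242.0]
orientation: [2.167, 2.274, 0.0]
ft_force: [1.0, 0.3, -0.2]
width: 66.4
grasp_force: 0.0
t: 45.45
ee_pos: [452.8, -96.1, 330.2]
orientation: [2.167, 2.272, 0.001]
ft_force: [-0.5, 0.1, 0.8]
width: 87.4
grasp_force: 0.0
lin [4.714e+02 6.750e+01 1.000e-01] az -0.003 tcp [452.8 -96.1 330.2] yaw 0.047 q6 -0.28 w 87.4 t 45.45 F [-0.5  0.1  0.8]
```

```bash
python3 -m pendant '{"grip":[1,1,1,1,1,1,1,1,1,1,1,1],"linear":[[25,3,0],[40,6,0],[40,6,0],[40,6,0],[40,6,0],[40,6,0],[40,6,0],[40,6,0],[40,6,0],[40,6,0],[40,6,0],[40,6,0]],"angular":[[0,0,0],[0,0,0],[0,0,0],[0,0,0],[0,0,0],[0,0,0],[0,0,0],[0,0,0],[0,0,0],[0,0,0],[0,0,0],[0,0,0]]}'
python3 -m pendant '{"grip":[1,1,1],"linear":[[0,0,0],[0,0,0],[0,0,0]],"angular":[[0,0,0],[0,0,0],[0,0,0]]}'
python3 - <<'E'
from m import *
go([498,378,240],0.05)
a=ctrl.get_image("top")[...,::-1];b=ctrl.get_image("scene")[...,::-1]
cv2.imwrite("pics/T12.png",a);cv2.imwrite("pics/S12.png",b)
cv2.imwrite("pics/v12.png",np.hstack([cv2.resize(a[120:280,60:340],(420,240),interpolation=cv2.INTER_CUBIC),cv2.resize(b[120:300,180:340],(380,428),interpolation=cv2.INTER_CUBIC)[:240]]) if 0 else np.vstack([cv2.resize(a[130:250,60:340],(700,300),interpolation=cv2.INTER_CUBIC),cv2.resize(b[150:270,60:340],(700,300),interpolation=cv2.INTER_CUBIC)]))
E
```

```text
t: 46.45
ee_pos: [501.7, 374.9, 329.2]
orientation: [2.167, 2.275, 0.001]
ft_force: [0.9, -0.9, 0.3]
width: 88.1
grasp_force: 0.0
t: 46.7
ee_pos: [501.3, 372.2, 328.7]
orientation: [2.166, 2.275, -0.001]
ft_force: [-0.3, -0.9, -0.2]
width: 87.7
grasp_force: 0.0
lin [ 6.  -2.9 88.7] az -0.001 tcp [501.3 372.2 328.7] yaw 0.049 q6 0.57 w 87.7 t 46.7 F [-0.3 -0.9 -0.2]
```

View pics/v12.png

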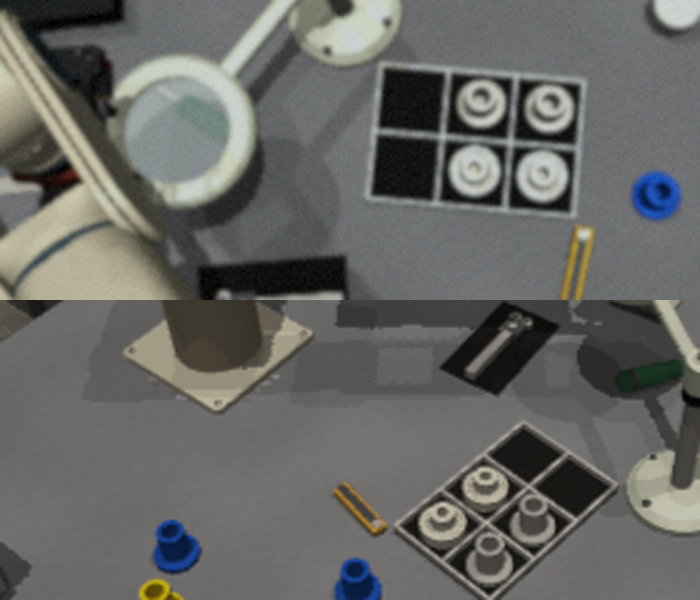

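Top half: blanks sit in the near middle and near right compartments, at (473,170) and (543,175). Sleeves are behind them in the far row, at (480,103) and (549,107), all upright. Bottom half: the knurl lies wholly on the mat, at (490,345). Now I'll re-grip the lamp peg.

```bash
python3 -c "
from h import *
print(ray('top',40+165*.425,90+262*.425,292).round())"
python3 -m pendant '{"grip":[1,1,1,1,1,1,1,1],"linear":[[6,-3,0],[0,0,0],[0,0,20],[0,0,25],[0,0,25],[0,0,18],[0,0,0],[0,0,0]],"angular":[[0,0,0],[0,0,0],[0,0,0],[0,0,0],[0,0,0],[0,0,0],[0,0,0],[0,0,0]]}'
python3 -m pendant '{"grip":[-1,-1,-1,-1,-1,-1,-1,-1,-1,-1,-1,-1],"linear":[[0,0,0],[0,0,0],[0,0,0],[0,0,0],[0,0,0],[0,0,0],[0,0,0],[0,0,0],[0,0,0],[0,0,0],[0,0,0],[0,0,0]],"angular":[[0,0,0],[0,0,0],[0,0,0],[0,0,0],[0,0,0],[0,0,0],[0,0,0],[0,0,0],[0,0,0],[0,0,0],[0,0,0],[0,0,0]]}'
python3 -c "
from h import *
p,M,o=pose();P=np.array([744,173.]);a0=np.arctan2(*(p[:2]-P)[::-1]);a1=np.radians(223.7);go(list(P+323*np.array([np.cos(a1),np.sin(a1)]))+[241],0.05)
print(a0,a1,np.hypot(*(p[:2]-P)));r0=np.hypot(*(p[:2]-P))
c=p[:2];N=24
for i in range(1,N+1):
    s=i/N;a=a0+(a1-a0)*s;r=r0+(323-r0)*min(1,s*2); n=P+r*np.array([np.cos(a),np.sin(a)]);d=M.T@[*(n-c),0];c=n;print('[%.1f,%.1f,0],'%(d[0],d[1]),end='')
"
```

```text
[490. 372. 292.]
t: 47.47
ee_pos: [497.5, 376.9, 240.9]
orientation: [-2.168, -2.273, 0.002]
ft_force: [-0.1, 0.4, -0.3]
width: 87.7
grasp_force: 0.0
t: 48.47
ee_pos: [494.6, 379.6, 240.9]
orientation: [-2.163, -2.269, 0.003]
ft_force: [-12.1, 7.8, 3.0]
width: 21.3
grasp_force: 30.0
lin [-430.    -4.7   -1.4] az -0.002 tcp [494.6 379.6 240.9] yaw 0.048 q6 0.58 w 21.3 t 48.47 F [-12.1   7.8   3. ]
2.449918614089447 3.904301536711315 323.845190386067
[-14.9,-12.7,0],[-15.7,-11.8,0],[-16.4,-10.8,0],[-17.0,-9.8,0],[-17.5,-8.8,0],[-18.0,-7.7,0],[-18.5,-6.6,0],[-18.8,-5.4,0],[-19.1,-4.3,0],[-19.3,-3.1,0],[-19.5,-1.9,0],[-19.6,-0.8,0],[-19.6,0.4,0],[-19.5,1.5,0],[-19.4,2.7,0],[-19.2,3.9,0],[-18.9,5.0,0],[-18.6,6.2,0],[-18.2,7.3,0],[-17.7,8.4,0],[-17.1,9.4,0],[-16.5,10.5,0],[-15.9,11.4,0],[-15.2,12.4,0],
```

```bash
python3 -m pendant '{"grip":[-1,-1,-1,-1,-1,-1,-1,-1],"linear":[[1,-3,0],[-15,-12.7,0],[-15.7,-11.8,0],[-16.4,-10.8,0],[-17,-9.8,0],[-17.5,-8.8,0],[-18,-7.7,0],[-18.5,-6.6,0]],"angular":[[0,0,0],[0,0,0],[0,0,0],[0,0,0],[0,0,0],[0,0,0],[0,0,0],[0,0,0]]}'
python3 -m pendant '{"grip":[-1,-1,-1,-1,-1,-1,-1,-1,-1],"linear":[[-18.8,-5.4,0],[-19.1,-4.3,0],[-19.3,-3.1,0],[-19.5,-1.9,0],[-19.6,-0.8,0],[-19.6,0.4,0],[-19.5,1.5,0],[-19.4,2.7,0],[0,0,0]],"angular":[[0,0,0],[0,0,0],[0,0,0],[0,0,0],[0,0,0],[0,0,0],[0,0,0],[0,0,0],[0,0,0]]}'
```

```text
t: 49.13
ee_pos: [431.9, 256.7, 241.1]
orientation: [2.166, 2.275, 0.001]
ft_force: [1.3, 1.8, -3.2]
width: 21.6
grasp_force: 30.0
t: 49.88
ee_pos: [425.7, 98.9, 240.8]
orientation: [-2.166, -2.271, 0.011]
ft_force: [-13.5, -3.5, 10.9]
width: 21.0
grasp_force: 30.0
```

```bash
python3 -m pendant '{"grip":[-1,-1,-1,-1,-1,-1,-1,-1,-1,-1],"linear":[[-19.2,3.9,0],[-18.9,5,0],[-18.6,6.2,0],[-18.2,7.3,0],[-17.7,8.4,0],[-17.1,9.4,0],[-16.5,10.5,0],[-9,6.5,0],[0,0,0],[0,0,0]],"angular":[[0,0,0],[0,0,0],[0,0,0],[0,0,0],[0,0,0],[0,0,0],[0,0,0],[0,0,0],[0,0,0],[0,0,0]]}'
python3 -c "
from h import *
go([510.5,-50.2,241],0.05)"
```

```text
t: 50.72
ee_pos: [484.4, -36.0, 240.6]
orientation: [-2.162, -2.271, 0.03]
ft_force: [-32.0, -24.8, 24.2]
width: 17.7
grasp_force: 31.8
lin [-15.4  25.4  -0.7] az -0.001 tcp [484.4 -36.  240.6] yaw 0.049 q6 -0.13 w 17.7 t 50.72 F [-32.  -24.8  24.2]
```

```bash
python3 -m pendant '{"grip":[-1,-1,-1],"linear":[[-5,-8,0],[0,0,0],[0,0,0]],"angular":[[0,0,0],[0,0,0],[0,0,0]]}'
python3 -c "
from h import *
from scipy.optimize import least_squares as L
q=np.array([[508.2,-50.8],[441.5,45.2],[424.3,218.4],[498,378.9],[431.9,256.7],[425.7,98.9]])
s=L(lambda c:np.hypot(*(q-c).T)-323,[744,173]);print(s.x,s.fun.round(1))
for w in(291*.64,),:print(ray('top',291*.64,170*.64,300)[:2])
go([510.5,-50.2,241],0.05)"
```

```text
t: 50.97
ee_pos: [482.5, -37.0, 240.5]
orientation: [-2.167, -2.273, 0.006]
ft_force: [-2.6, -2.4, -0.5]
width: 0.9
grasp_force: 1.4
[742.38715064 168.35463938] [-2.3  2.1 -1.  -0.4 -0.2  1.2]
[733.82880039 168.70694694]
lin [-14.5  27.3  -0.5] az -0.002 tcp [482.5 -37.  240.5] yaw 0.048 q6 -0.15 w 0.9 t 50.97 F [-2.6 -2.4 -0.5]
```

The fingers slipped off the peg. I'll lift, back off to the side and measure where the lens stands.

```bash
python3 -m pendant '{"grip":[-1,-1,-1,-1,1,1,1,1,1,1,1,1],"linear":[[0,0,-20],[0,0,-30],[0,0,-40],[-30,0,0],[-40,0,0],[-40,0,0],[-40,0,0],[-40,0,0],[-40,0,0],[-20,0,0],[0,0,0],[0,0,0]],"angular":[[0,0,0],[0,0,0],[0,0,0],[0,0,0],[0,0,0],[0,0,0],[0,0,0],[0,0,0],[0,0,0],[0,0,0],[0,0,0],[0,0,0]]}'
cat > lens.py <<'E'
from m import *
def lens(tag):
    a=ctrl.get_image("top")[...,::-1].copy();cv2.imwrite(f"pics/L{tag}.png",a)
    hsv=cv2.cvtColor(a,cv2.COLOR_BGR2HSV)
    for z,rm in((246,86),):
        g=cv2.GaussianBlur(hsv[...,2],(3,3),0)
        r=86*192/np.tan(np.radians(21.485))/(1503-z)
        h=cv2.HoughCircles(g,cv2.HOUGH_GRADIENT,1.0,40,param1=120,param2=18,minRadius=int(r-3),maxRadius=int(r+4))
        for u,v,rr in h[0][:4]: print("circ",u,v,rr,ray("top",u,v,238)[:2].round(1))
    m=(hsv[...,2]<60).astype(np.uint8)
    n,_,st,ce=cv2.connectedComponentsWithStats(m)
    for i in range(1,n):
        if 15<st[i,4]<120: print("dark",ce[i].round(1),st[i,4],ray("top",*ce[i],285)[:2].round(1))
E
python3 -c "
from lens import *
go([0,0,0]);lens('1')"
```

```text
t: 51.97
ee_pos: [496.7, -286.0, 330.7]
orientation: [-2.169, -2.272, -0.001]
ft_force: [-1.2, 0.6, 0.1]
width: 50.2
grasp_force: 0.0
lin [ 308.3 -483.   330.9] tcp [ 496.7 -286.   330.7] yaw 0.046 q6 -0.59 w 50.2 t 51.97 F [-1.2  0.6  0.1]
circ 241.5 183.5 30.9 [536.7  26.8]
dark [503.1  40.8] 57 [ 909.7 -708.4]
dark [260.   48.1] 89 [906.9 -34.4]
dark [300.   47.1] 89 [ 906.7 -145.1]
dark [325.3  46.2] 31 [ 907.3 -215.2]
dark [316.7  87.6] 55 [ 789.  -186.3]
dark [358.3  87.9] 50 [ 785.  -299.9]
dark [185.4 108.4] 21 [739.9 173. ]
dark [192.2 128.5] 36 [683.1 155.2]
dark [324.2 140.6] 21 [ 639.9 -199.7]
dark [214.6 161.9] 28 [589.8  96.2]
dark [270.4 164.7] 27 [577.9 -52.9]
dark [288.7 166.4] 26 [ 572.  -101.5]
dark [282.6 183.7] 72 [525.6 -83.8]
dark [155.2 188.4] 23 [522.3 255. ]
dark [212.7 203.2] 94 [478.6 102.9]
dark [106.7 211.6] 75 [464.  382.7]
dark [256.4 202.9] 39 [476.2 -12.5]
dark [440.6 224.5] 74 [ 405.9 -495. ]
dark [241.1 216.8] 57 [440.3  28.7]
dark [288.8 244.5] 23 [364.5 -94.3]
dark [202.1 312.9] 21 [196.  134.4]
dark [289.2 321.1] 18 [169.4 -88.1]
dark [186.  326.4] 29 [163.5 175.8]
dark [194.9 333.9] 17 [144.3 153.4]
dark [189.2 359.6] 20 [ 81.6 168.3]
```

```bash
python3 -m pendant '{"grip":[1,1,1,1,1,1,1,1,1,1,1,1],"linear":[[0,0,0],[24,-1,0],[36,-1,0],[36,-1,0],[36,-1,0],[36,-1,0],[36,-1,0],[36,-1,0],[34,0,0],[0,0,0],[0,0,0],[0,0,0]],"angular":[[0,0,0],[0,0,0],[0,0,0],[0,0,0],[0,0,0],[0,0,0],[0,0,0],[0,0,0],[0,0,0],[0,0,0],[0,0,0],[0,0,0]]}'
python3 -c "
from h import *
go([477,-13,236],0.05)"
```

```text
t: 53.02
ee_pos: [476.3, -11.3, 331.4]
orientation: [2.164, 2.276, 0.0]
ft_force: [-0.4, 0.0, -1.2]
width: 87.7
grasp_force: 0.0
lin [-1.7  0.5 95.4] az 0.0 tcp [476.3 -11.3 331.4] yaw 0.05 q6 -0.1 w 87.7 t 53.02 F [-0.4  0.  -1.2]
```

```bash
python3 -m pendant '{"grip":[1,1,1,1,1,1,1],"linear":[[-1.7,0.5,20],[0,0,25],[0,0,25],[0,0,20],[0,0,5],[0,0,0],[0,0,0]],"angular":[[0,0,0],[0,0,0],[0,0,0],[0,0,0],[0,0,0],[0,0,0],[0,0,0]]}'
python3 -m pendant '{"grip":[-1,-1,-1,-1,-1,-1,-1,-1,-1,-1,-1,-1],"linear":[[0,0,0],[0,0,0],[0,0,0],[0,0,0],[0,0,0],[0,0,0],[0,0,0],[0,0,0],[0,0,0],[0,0,0],[0,0,0],[0,0,0]],"angular":[[0,0,0],[0,0,0],[0,0,0],[0,0,0],[0,0,0],[0,0,0],[0,0,0],[0,0,0],[0,0,0],[0,0,0],[0,0,0],[0,0,0]]}'
python3 -c "
from h import *
go([507.7,-53.5,236],0.05)"
```

```text
t: 53.6
ee_pos: [477.6, -14.3, 236.8]
orientation: [2.168, 2.273, 0.0]
ft_force: [0.2, 0.2, -0.5]
width: 88.0
grasp_force: 0.0
t: 54.6
ee_pos: [478.1, -13.4, 236.2]
orientation: [2.167, 2.273, 0.003]
ft_force: [4.9, 2.2, -4.6]
width: 21.4
grasp_force: 30.0
lin [-41.5  27.7   0.2] az -0.002 tcp [478.1 -13.4 236.2] yaw 0.048 q6 -0.1 w 21.4 t 54.6 F [ 4.9  2.2 -4.6]
```

```bash
python3 -m pendant '{"grip":[-1,-1,-1,-1,-1,-1,-1],"linear":[[-5.5,3,0],[-11,6.2,0],[-10.5,6.8,0],[-9.5,7,0],[-5,4.2,0],[0,0,0],[0,0,0]],"angular":[[0,0,0],[0,0,0],[0,0,0],[0,0,0],[0,0,0],[0,0,0],[0,0,0]]}'
python3 -c "
from h import *
go([507.7,-53.5,236],0.05)"
```

```text
t: 55.18
ee_pos: [509.2, -52.6, 236.2]
orientation: [2.167, 2.272, 0.009]
ft_force: [11.6, 9.1, -6.4]
width: 21.3
grasp_force: 30.0
lin [-0.8 -1.5  0.2] az -0.003 tcp [509.2 -52.6 236.2] yaw 0.047 q6 -0.18 w 21.3 t 55.18 F [11.6  9.1 -6.4]
```

```bash
python3 -m pendant '{"grip":[-1,-1,1,1,1,1,1,1,1,1,1,1],"linear":[[2,2,0],[0,0,0],[0,0,0],[0,0,0],[0,0,0],[0,0,0],[0,0,0],[0,0,0],[0,0,-20],[0,0,-30],[0,0,-40],[0,0,0]],"angular":[[0,0,0],[0,0,0],[0,0,0],[0,0,0],[0,0,0],[0,0,0],[0,0,0],[0,0,0],[0,0,0],[0,0,0],[0,0,0],[0,0,0]]}'
python3 -m pendant '{"grip":[1,1,1,1,1,1,1,1,1,1],"linear":[[-25,0,0],[-40,0,0],[-40,0,0],[-40,0,0],[-40,0,0],[-40,0,0],[-40,0,0],[0,0,0],[0,0,0],[0,0,0]],"angular":[[0,0,0],[0,0,0],[0,0,0],[0,0,0],[0,0,0],[0,0,0],[0,0,0],[0,0,0],[0,0,0],[0,0,0]]}'
python3 -c "
from lens import *
lens('2')" | egrep 'circ|\[50|\[51|\[49'
python3 - <<'E'
from m import *
# compare tray / bench with earlier frames outside arm: sleeves+blanks in tray from scene, mat knurl
a=cv2.imread("pics/L2.png");b=ctrl.get_image("scene")[...,::-1].copy()
for n,im in(("top",a),("scene",b)):
    for c in blobs(n,im)[1]:
        (u,v),r=cv2.minEnclosingCircle(c);p=ray(n,u,v,20)[:2].round()
        if 280<p[0]<760 and -450<p[1]<380: print(n,np.round([u,v,r],1),p)
# change of scene picture in tray+mat regions since S12
o=cv2.imread("pics/S12.png").astype(int)
for nm,X in dict(nearR=(514,-80,30),nearM=(523,7,30),farR=(601,-90,30),farM=(611,-2,30),mat=(364,267,8)).items():
    u,v=proj("scene",X).astype(int);print(nm,(u,v),np.abs(o[v-10:v+10,u-10:u+10]-b[v-10:v+10,u-10:u+10]).mean().round(1))
E
```

```text
t: 56.18
ee_pos: [511.7, -52.2, 333.2]
orientation: [2.162, 2.268, 0.01]
ft_force: [0.1, -1.2, 0.1]
width: 84.8
grasp_force: 0.0
t: 57.02
ee_pos: [520.6, -316.3, 325.6]
orientation: [-2.168, -2.273, -0.0]
ft_force: [0.1, 0.1, 0.5]
width: 87.8
grasp_force: 0.0
circ 250.5 174.5 30.9 [561.2   1.3]
dark [269.5 191.2] 41 [506.3 -48.3]
top [171.5 252.5  24.9] [358. 258.]
top [331.3 130.7  10. ] [ 738. -264.]
scene [256.  307.1  10.2] [ 720. -247.]
scene [256.  258.5  13.1] [ 615. -103.]
scene [235.9 238.3  13.3] [510. -76.]
scene [331.7 226.1  20.8] [747. 166.]
nearR (np.int64(235), np.int64(237)) 13.8
nearM (np.int64(253), np.int64(223)) 54.9
farR (np.int64(254), np.int64(252)) 6.2
farM (np.int64(272), np.int64(236)) 31.3
mat (np.int64(259), np.int64(167)) 44.1
```

Run:
```python
from m import *
o=cv2.imread("pics/S12.png",0);ot=cv2.imread("pics/T12.png",0);t9=cv2.imread("pics/T9.png",0)
b=cv2.cvtColor(ctrl.get_image("scene"),cv2.COLOR_RGB2GRAY);t=cv2.imread("pics/L2.png",0)
def mt(nm,A,B,n,X,h=11):
    u,v=proj(n,X).astype(int);P=A[v-h:v+h,u-h:u+h];S=B[v-h-8:v+h+8,u-h-8:u+h+8]
    r=cv2.matchTemplate(S,P,cv2.TM_CCOEFF_NORMED);_,s,_,l=cv2.minMaxLoc(r);print(nm,n,"score",round(s,2),"shift px",l[0]-8,l[1]-8)
for nm,X in dict(nearR=(514,-80,30),nearM=(523,7,30),farR=(601,-90,30),farM=(611,-2,30)).items():
    mt(nm,o,b,"scene",X);mt(nm,ot,t,"top",X,9)
mt("knurl",o,b,"scene",(364,267,8));mt("knurl end",t9,t,"top",(362,215,12),9)
```

```text
nearR scene score 0.97 shift px 0 0
nearR top score 0.76 shift px 1 1
nearM scene score 0.25 shift px -2 1
nearM top score 0.44 shift px 2 1
farR scene score 0.95 shift px 0 0
farR top score 0.43 shift px 0 0
farM scene score 0.76 shift px 0 0
farM top score 0.81 shift px 0 0
knurl scene score 0.55 shift px 8 -8
knurl end top score 1.0 shift px 0 0
```

Run:
```python
from m import *
o=cv2.imread("pics/S12.png",0);b=cv2.cvtColor(ctrl.get_image("scene"),cv2.COLOR_RGB2GRAY)
for X in ([561,1,216],[561,1,246],[520,-316,348],[523,7,4],[523,7,46]): print(X,proj("scene",X).round())
for A in(o,b): print(A[200:240:2,236:272:2])
```

```text
[561, 1, 216] [262. 192.]
[561, 1, 246] [262. 186.]
[520, -316, 348] [179. 222.]
[523, 7, 4] [253. 228.]
[523, 7, 46] [253. 220.]
[[112 113 113 110 112 112 114 111 110 110 111 113 109 111 112 159 108  87]
 [112 114 113 114 111 112 111 113 112 114 112 112 114 115 138  73  39  35]
 [111 110 114 114 112 113 112 112 112 115 111 113 126 158  66  24  24  22]
 [113 113 113 113 114 113 115 115 115 113 113 130 129  62  23  23  21  24]
 [113 113 113 112 112 113 115 114 114 115 151 108  62  22  24  23  21  24]
 [113 114 111 112 111 112 112 115 116 148  70  39  22  22  21  23  23  24]
 [112 112 110 113 112 112 111 126 160 152  52  23  23  22  23  24  22  23]
 [111 111 111 114 111 111 126 133  64  73 133  71  23  23  24  25  24  24]
 [113 114 112 112 112 143 108  67  80  89  74  92 119  39  23  24  22  22]
 [110 111 112 111 150  87  76 141 172 156 176 139  81 137  76  22  24  24]
 [112 110 118 145  72  99 170 180  95  83 133 173 174  71 111 117  28  23]
 [109 124 146  63  37 172 164 141 181 167 180 122 172 154  48  84 133  51]
 [133 105  61  23  60 173 136  79  82  99  80  83 156 160  22  31  75 
[... 1331 characters left out ...]
 13  54  77  64  14  14]
 [ 98 111 130  74  73  70  74  75  74  73  72  67   9  13  39  68  77  25]
 [117  96  58  76  74  67  71  75  72  68  71  73  13  11  14  21  66  82]
 [112  89  24  62  73  73  72  73  73  71  75  73  20  11   9  14  68  79]
 [ 50  86 118  67  75  73  79  82  80  73  75  69  14  10  14  71  75  79]
 [ 70  63  74  94  68  74  75  74  76  75  72  58   9  13  56  71  56  71]
 [148 141 140  98  68  70  73  73  74  72  67  18  23  72  60   7  61  68]
 [ 80  91 145 129 115  67  71  69  64  32   6  28  71  57   7  24  58  79]
 [110 134 135 101 124  34  64  66  30   9  30  68  56  11  17  73  55  57]
 [153 127  72  95 143  95  12  54  69  64  67  40  11   8  40  63  55  59]]
```

The near-middle blank's outline looks shifted by roughly 10 mm now that it is in the lens shadow. I'll check by tint, since the nylon is warm white and the walls are neutral.

Run:
```python
from m import *
np.set_printoptions(linewidth=200)
o=cv2.imread("pics/S12.png").astype(int);b=ctrl.get_image("scene")[...,::-1].astype(int)
cv2.imwrite("pics/S13.png",b)
for A in(o,b):
    s=A.sum(2); t=100*(A[...,2]-A[...,0])//np.maximum(s//3,1)
    m=(t>6)&(s>130)
    for r in m[212:240,234:272]: print(''.join('#' if x else '.' for x in r))
    print()
```

```text
..................#####...............
................########..............
...............##########.............
..............####..#######...........
.............###############..........
...........###################........
..........#####################.......
.........########################.....
........##########################....
......#############################...
.....####..##################.#######.
....####...###################..######
...####...####################...#####
..####....####################....####
######.....###################...#####
#######....##################...######
########...##################..#######
#...######.##################.########
######################################
######################################
###############################..#####
##############################...#####
#############################...######
##################.....#####...#######
###################...#####....#######
#############.############....########
#############...#########.....########
#############....#######.....#########

.......
[... 503 characters left out ...]
###.###################.........###
######..##################........####
#######.##################.......#####
##########################......######
#...#####################......#######
.########################.....########
########################.....####.####
########################...####...####
######################....####....####
####################.....####.....####
#################.......####....######
############.#####.....####....#######
#############..####...####.....#######
#############...########.......#######
#############....######.......########
[ WARN:0@2.315] global loadsave.cpp:1063 imwrite_ Unsupported depth image for selected encoder is fallbacked to CV_8U.
```

The wall between the outline and the corner is still visible, with a thin dark gap. The shift is about 10 mm, which is within the compartment's clearance. So the blank was knocked against its walls but still lies inside, and its outline shows no raised edge. The lens is at (561,1), over the tray's middle at (567,3). The knurl hasn't moved.

```bash
python3 -c "
from workcell import ctrl
print(ctrl.close_job())"
```

```text
the job is handed in; nothing more can be done
None
```

I handed the job in with the knurling tool on the mat, both blanks in the near row, both sleeves in the far row and the lens about 6 mm from over the tray's middle; the near-middle blank was knocked about 10 mm late in the run, and I judged it still flat in its compartment only from its outline in the lens shadow.

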